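Make up two exercise kits in the electronics teaching lab

TASK

Make up the two exercise kits from the parts on the bench: put the transformer and the tall slim capacitor into the two-compartment tray, and the heat sink, the wide squat capacitor and the rheostat into the three-compartment tray, one part to a compartment (whichever you like), each standing upright on the compartment's floor as it now stands on the bench. Leave the relay, the toggle switch and the terminal strip where they lie.

Things in the scene. Friction and masses are not known exactly. Their poses are not given: they have to be found in the camera images.
- tray_two: Shallow kit tray, white plastic walls and black floor, with TWO compartments, fixed to the bench, 143 x 73 mm outside, walls and divider 3 mm thick and 12 mm high, floor 3 mm thick. Origin at the centre of its underside on the bench, x along its length, y across, z up. The compartments are 67 x 67 mm inside, centred at x = -35 and +35 mm, y = 0.
- tray_three: Shallow kit tray, white plastic walls and black floor, with THREE compartments in a row, fixed to the bench, 213 x 73 mm outside, walls and dividers 3 mm thick and 12 mm high, floor 3 mm thick. Origin at the centre of its underside on the bench, x along its length, y across, z up. The compartments are 67 x 67 mm inside, centred at x = -70, 0 and +70 mm, y = 0.
- transformer: Small mains transformer, about 0.2 kg: laminated dark steel core 44 (x) x 26 (y) x 42 (z) mm with a copper winding through it that stands out to 40 mm in y between 8 and 34 mm height. Its two plain faces are the core ends, 44 mm apart along x. Origin at the centre of its underside, z up.
- cap_tall: Tall slim can capacitor, grey sleeve with aluminium top, upright cylinder 30 mm diameter, 66 mm high, about 0.06 kg. Origin at the centre of its underside, z up.
- cap_squat: Wide squat can capacitor, grey sleeve with aluminium top, upright cylinder 46 mm diameter, 40 mm high, about 0.08 kg. Origin at the centre of its underside, z up.
- heat_sink: Bare aluminium heat sink, 46 (x) x 40 (y) x 40 (z) mm, about 0.1 kg: 6 mm base plate at the bottom and six thin upright fins that run along x; the outer fins' flat faces are 40 mm apart along y. Origin at the centre of its underside, z up.
- rheostat: Rheostat standing on its round white ceramic body (36 mm diameter, 22 mm high) with a round black knob with a white pointer line on top (40 mm diameter, from 26 to 48 mm height; it does not turn), about 0.11 kg. Origin at the centre of its underside, z up.
- relay: Plug-in relay, not part of a kit: black base 34 x 34 x 10 mm with a clear cover 28 x 28 mm, 50 mm high in all. Loose on the bench. Origin at the centre of its underside, z up.
- toggle_switch: Toggle switch, not part of a kit: black body 32 (x) x 22 (y) x 22 mm with a slanting steel lever on top, 51 mm high in all. Loose on the bench. Origin at the centre of its underside, z up.
- terminal_strip: White terminal strip with brass screws, not part of a kit: 60 (x) x 20 (y) x 18 mm. Loose on the bench. Origin at the centre of its underside, z up.
Not all that is in view belongs to the job. Leave any blue or purple look-alike of the rheostat alone.

How it is judged:
By the outcome, as a careful person would: the job done as asked, in the order asked, and still so for the second after the job is handed in, with the robot touching nothing.
It also fails if it takes over 128 s, if anything falls off the work surface, if the arm or the gripper's body presses on something with over 40 N, if the wrist force passes 120 N, or if a joint passes its speed limit or range.

ROBOT

A 7-joint arm with a two-finger parallel gripper is mounted at the origin on the work surface. World frame = base frame: x ahead of the robot, y to its left, z up, the work surface at z = 0. Lengths are in m, angles in rad, forces in N, time in s.
With the tool pointing down it reaches from about 0.425 to 0.875 m from the base axis. Payload 4.7 kg.
Tool frame: the origin (TCP) lies at the very end of the fingers, on their centre line; the grasp point (between the pads) lies 19 mm behind it (grasp_offset is the distance from the TCP to the grasp point, in m); z points along the fingers, y is the direction in which the jaws open and shut (so a half turn about z gives the same grasp; the last joint's range is limited). The gripper opens to 87 mm and grips with 3 to 60 N. Pads are 19 mm wide; open, the fingers measure 117 mm over their backs; the gripper's body (75 mm by 190 mm) begins 51 mm behind the grasp point.
Start: joints at [1.14, 0.321, -0.07, 1.45, 0.023, 1.371, -0.057], TCP at [0.28, -0.587, 0.223] pointing down, gripper open.
Joint ranges: [-2.86, 2.86], [-0.3, 2.09], [-1.38, 1.24], [0.06, 2.45], [-1.56, 4.7], [0.09, 2.05], [-2.69, 2.69]. Speed limits (rad/s): [2.57, 2.57, 3.14, 3.14, 3.14, 3.14, 3.14].

INTERFACE

Orientations are given as a unit quaternion [x, y, z, w].
In Python, from plant import get_state, snapshot, camera_info, finish_job, grasp_offset gives the robot as it stands.
- The arm moves only by the shell command python3 -m pendant 'ROWS'. ROWS is JSON, a list that holds one entry, the list of rows, each a list of 7 numbers: the shift along the tool's x, y, z in m, then the turn, a rotation vector about the tool's x, y, z in degrees, then the closure, from 0 (fully open) to 1 (shut). A call has exactly 5 rows; each row shifts and turns the commanded pose from where the row before left it, along the tool's axes as they then stand; what a row does not reach is not made up. A row lasts 1/12 s, in which the tool goes at most 41.7 mm and 7.16 degrees, less where a joint would pass 70% of its speed; a pose out of reach is approached as far as the arm can. A call with a gripper value outside its range is refused whole. The fingers move at their own pace and stop on an object; the grip force is fixed at half the most. Time passes only in rows, so rows that do not move let the fingers close, or fill a call up. It gives the time, the measured TCP pose, the force and the opening at its end, in the units of the state.
- get_state(): the state, without advancing time (a new reading comes with each control period).
- snapshot(name): name is "side" or "top"; returns (picture, depth): 480x640x3 uint8, red, green, blue; 480x640 float32, m along the optical axis (not along the pixel's ray), 0 where there is no reading.
- camera_info(name): a dict with "camera_matrix" (3x3 intrinsics, pixels), "xyz" and "orientation" of the camera in the world. Camera axes: x right, y up, looking along -z (the intrinsics and any distortion apply to the point x, -y, -z); pixel columns grow to the right and rows downward; lengths in m; the calibration is good to about 2 mm. A picture is of the moment at which its call begins. camera_info takes no time and is no camera call.
- finish_job(): hands the job in, once; it reports no verdict.
The state is a dict: "time_s": time; "joints": joint angles; "dq": joint speeds; "tau": joint torques, N m; "tcp_pos": TCP position; "eef_rot": TCP orientation; "ft_force": force on the tool from outside, world axes, zero at the start; "wrist_torque": the same for the moment, N m; "opening": finger opening in m.
Only numpy, scipy, OpenCV 4.12 (cv2) and the standard library are available. Lean on these libraries where they do the work, as an engineer would, in place of code of your own. Each camera call takes 0.05 s, during which the arm holds its last target.

## Working session

There is one attempt and no reset: what is moved stays moved. The work goes in short steps, Python scripts to look and compute and a shell command to move; the robot and the scene stay as the last step left them, time stands still between calls to the robot, and variables do not carry over. Pictures are saved under pics/ and viewed, and the job is handed in when it is done.

```bash
ls; mkdir -p pics
python3 - <<'E'
from plant import *
import cv2,numpy as np
print(get_state()); print(grasp_offset)
for n in("top","side"):
    p,d=snapshot(n); print(n,camera_info(n))
    cv2.imwrite(f"pics/{n}0.png",p[:,:,::-1]); np.save(f"{n}0.npy",d)
E
```

```text
pics
{'time_s': 0.0, 'joints': array([ 1.1401161 ,  0.32186664, -0.07007744,  1.45166358,  0.02261193,
        1.37080144, -0.0568741 ]), 'dq': array([ 1.66790406e-03, -3.65681994e-04,  3.23012495e-04, -9.26526985e-04,
        2.36805533e-03, -1.29824232e-03,  9.64859919e-05]), 'tau': array([-9.09007031e-05, -4.91289282e+01, -4.04202528e-01, -3.12525308e+01,
       -6.39335182e-02,  4.35924833e-02,  1.60478262e-04]), 'tcp_pos': array([ 0.27937798, -0.58628549,  0.22143886]), 'eef_rot': array([ 9.75366905e-01,  2.20586598e-01, -2.69304500e-04, -9.38125780e-04]), 'ft_force': array([ 0.07165582, -0.19354948, -0.2246713 ]), 'wrist_torque': array([-0.01625646, -0.02618683,  0.01794134]), 'opening': 0.08671306722767619}
0.0187
top {'camera_matrix': array([[604.84811553,   0.        , 313.92607521],
       [  0.        , 604.84811553, 253.2440558 ],
       [  0.        ,   0.        ,   1.        ]]), 'xyz': array([0.32170294, 0.00823097, 1.13811039]), 'orientation': array([-0.07163652,  0.07510149,  0.738852  , -0.66582708])}
side {'camera_matrix': array([[578.85462975,   0.        , 322.18945615],
       [  0.        , 578.85462975, 230.68273199],
       [  0.        ,   0.        ,   1.        ]]), 'xyz': array([ 0.41344569, -0.74348935,  0.64324861]), 'orientation': array([ 0.42189504, -0.03289209, -0.09635544,  0.90090971])}
```

View pics/top0.png

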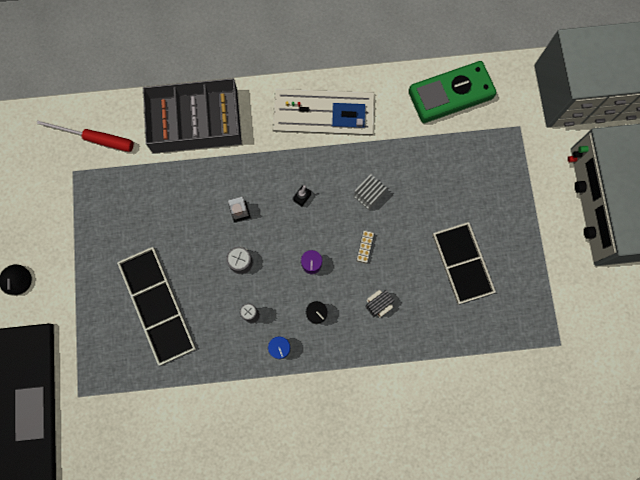

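View pics/side0.png

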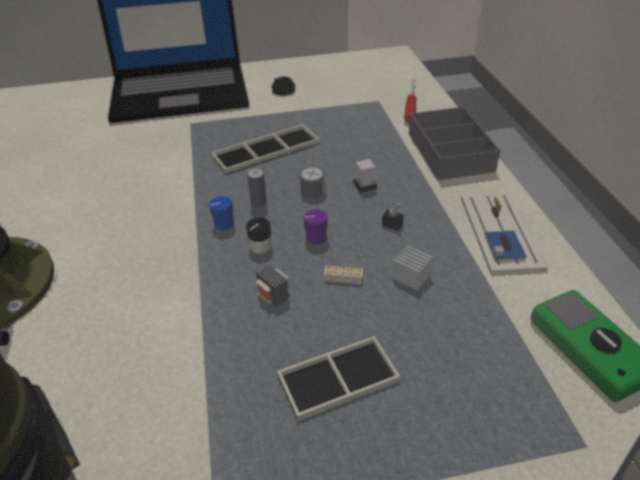

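Top view: heat sink (371,191), transformer (381,304), squat cap (239,260), tall cap (248,312), rheostat (316,312, black knob; blue at 279,347 and purple at 312,261 are look-alikes), relay (239,208), switch (302,195), strip (366,247), tray_two (464,262), tray_three (156,306). Now measure them.

```bash
cat > h.py <<'E'
import numpy as np,cv2
from scipy.spatial.transform import Rotation as R
from plant import *
def T(n):
    c=camera_info(n); return c["camera_matrix"],np.array(c["xyz"]),R.from_quat(c["orientation"]).as_matrix()
def cloud(n,d):
    K,t,M=T(n); v,u=np.mgrid[:480,:640]
    P=np.stack([(u-K[0,2])/K[0,0]*d,-(v-K[1,2])/K[1,1]*d,-d],-1)
    return P@M.T+t
def atz(n,u,v,z):
    K,t,M=T(n); r=M@np.array([(u-K[0,2])/K[0,0],-(v-K[1,2])/K[1,1],-1.])
    return t+r*(z-t[2])/r[2]
def proj(n,p):
    K,t,M=T(n); q=M.T@(np.asarray(p)-t); return np.array([K[0,2]+K[0,0]*q[0]/-q[2],K[1,2]-K[1,1]*q[1]/-q[2]])
E
python3 - <<'E'
from h import *
d=np.load("top0.npy"); P=cloud("top",d)
print("bench z", [round(float(np.median(P[v-3:v+3,u-3:u+3,2])),4) for u,v in((200,230),(420,300),(250,380),(480,180))], (d==0).mean())
o={"heat":(371,191,.04),"trafo":(381,304,.042),"squat":(239,260,.04),"tall":(248,312,.066),"rheo":(316,312,.048),"relay":(239,208,.05),"tog":(302,195,.05),"strip":(366,247,.018),"blue":(279,347,.048),"purple":(312,261,.048)}
for k,(u,v,h) in o.items():
    W=P[v-28:v+28,u-28:u+28].reshape(-1,3); c=atz("top",u,v,h)
    m=(W[:,2]>h*0.75 if k not in("tog",) else W[:,2]>.012)&(np.hypot(*(W[:,:2]-c[:2]).T)<.045)
    Q=W[m]; r=cv2.minAreaRect(Q[:,:2].astype(np.float32)*1000)
    print(k,len(Q),"zmax %.4f"%np.percentile(Q[:,2],95),np.round(r[0],1),np.round(r[1],1),round(r[2],1),"click",np.round(c*1000))
import cv2
im=cv2.imread("pics/top0.png")
cv2.imwrite("pics/c1.png",cv2.resize(im[160:370,215:415],None,fx=3.6,fy=2.8*1.0,interpolation=cv2.INTER_CUBIC))
a=cv2.resize(im[240:370,105:210],None,fx=4,fy=4,interpolation=cv2.INTER_CUBIC)
b=cv2.resize(im[210:310,425:505],None,fx=4.5,fy=4.5,interpolation=cv2.INTER_CUBIC)
H=np.zeros((520,780,3),np.uint8);H[:a.shape[0],:a.shape[1]]=a;H[:b.shape[0],420:420+b.shape[1]]=b
cv2.imwrite("pics/c2.png",H)
E
```

```text
bench z [-0.001, -0.0011, -0.0025, -0.0014] 0.003662109375
heat 272 zmax 0.0417 [ 666.6 -128.1] [40.7 48.2] 41.6 click [ 661. -129.   40.]
trafo 432 zmax 0.0432 [ 449.6 -119.4] [40.1 44.6] 30.8 click [ 446. -121.   42.]
squat 480 zmax 0.0416 [558.2 132.4] [45.4 44.9] 43.5 click [555. 130.  40.]
tall 227 zmax 0.0674 [454.9 119.8] [28.8 27.5] 39.9 click [453. 119.  66.]
rheo 380 zmax 0.0496 [443.3  -1.3] [39.  38.4] 33.7 click [443.  -2.  48.]
relay 235 zmax 0.0508 [658.1 126. ] [28.8 28.2] 12.2 click [651. 121.  50.]
tog 207 zmax 0.0441 [674.5   3. ] [22.9 33.3] 46.7 click [664.   2.  50.]
strip 206 zmax 0.0182 [ 560.9 -106.5] [19.7 60.1] 70.5 click [ 559. -109.   18.]
blue 392 zmax 0.0494 [387.1  72.5] [39.7 37.3] 84.1 click [388.  70.  48.]
purple 368 zmax 0.0494 [538.5  -1.9] [38.  39.4] 39.3 click [537.  -4.  48.]
```

View pics/c1.png

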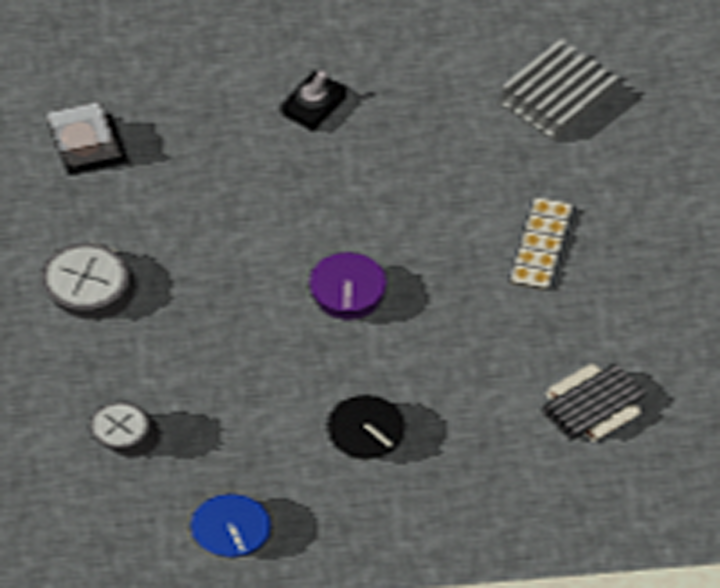

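View pics/c2.png

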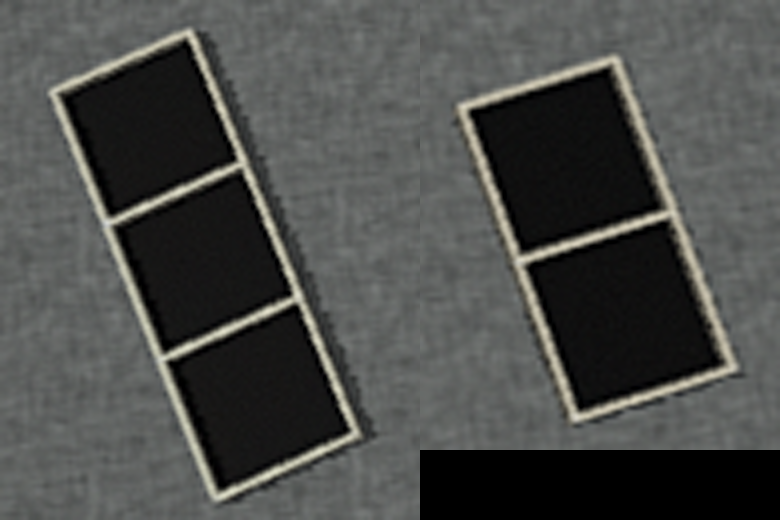

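Run:
```python
from h import *
for n,s,o,dx,cs,xs in(("three",4,(105,240),0,[(192,28),(52,92),(216,500),(360,436)],(-70,0,70)),("two",4.5,(425,210),420,[(618,57),(458,105),(575,423),(737,371)],(-35,35))):
    q=[atz("top",(u-dx)/s+o[0]-.4,v/s+o[1]-.4,.012)*1000 for u,v in cs]; q=np.array(q)[:,:2]
    L=[np.linalg.norm(q[i]-q[(i+1)%4]) for i in range(4)]; c=q.mean(0)
    ax=(q[0]+q[1]-q[2]-q[3]); ax/=np.linalg.norm(ax)
    print(n,np.round(q),"L",np.round(L,1),"c",np.round(c,1),"ang",np.degrees(np.arctan2(ax[1],ax[0])))
    for x in xs: p=c+ax*x;print("  comp",np.round(p,1),"r",round(np.hypot(*p)))
    print("  side px",[np.round(proj("side",[a/1000,b/1000,.012])).tolist() for a,b in q])
s=get_state();print(R.from_quat(s["eef_rot"]).as_matrix().round(3))
im=cv2.imread("pics/side0.png")
cv2.imwrite("pics/s1.png",cv2.resize(im[110:430,180:450],None,fx=1.85,fy=1.85))
# side centroids by depth
d=snapshot("side")[1];P=cloud("side",d)
for k,x,y,h in(("heat",666.6,-128.1,40),("trafo",449.6,-119.4,42),("squat",558.2,132.4,40),("tall",455,120,66),("rheo",443.3,-1.3,48)):
    m=(np.hypot(P[...,0]*1e3-x,P[...,1]*1e3-y)<45)&(P[...,2]*1e3>h-5)
    r=cv2.minAreaRect((P[m][:,:2]*1e3).astype(np.float32)); print(k,m.sum(),np.round(r[0],1),np.round(r[1],1),round(r[2],1),"zmax",P[m][:,2].max().round(4))
```

```text
three [[604. 295.]
 [579. 363.]
 [381. 295.]
 [403. 228.]] L [ 72.  210.1  71.1 212. ] c [491.7 295.4] ang 18.778155196378652
  comp [425.4 272.8] r 505
  comp [491.7 295.4] r 574
  comp [558.  317.9] r 642
  side px [[318.0, 138.0], [301.0, 124.0], [211.0, 152.0], [224.0, 169.0]]
two [[ 588. -311.]
 [ 574. -241.]
 [ 435. -269.]
 [ 449. -340.]] L [ 72.2 142.5  71.8 141.7] c [ 511.6 -290.2] ang 11.560036655052851
  comp [ 477.4 -297.2] r 562
  comp [ 545.9 -283.2] r 615
  side px [[397.0, 375.0], [373.0, 335.0], [276.0, 370.0], [296.0, 414.0]]
[[ 0.903  0.43  -0.001]
 [ 0.43  -0.903  0.002]
 [-0.    -0.002 -1.   ]]
heat 589 [ 667.3 -130.4] [43.  47.4] 41.2 zmax 0.043
trafo 426 [ 447.7 -123.6] [33.5 46.5] 30.5 zmax 0.0449
squat 323 [558.8 128.7] [45.8 45.4] 19.3 zmax 0.0439
tall 156 [456.4 116.2] [28.1 32.7] 6.3 zmax 0.0701
rheo 341 [445.   -4.9] [40.  39.3] 64.5 zmax 0.0507
```

```bash
cat > plan.py <<'E'
import sys
from h import *
# plan.py x y z phi [cap_mm]  (mm, deg) -> rows (tool frame mm, deg) from measured pose
x,y,z,phi=map(float,sys.argv[1:5]); cap=float(sys.argv[5]) if len(sys.argv)>5 else 40
s=get_state(); p=s["tcp_pos"]*1000; M=R.from_quat(s["eef_rot"]).as_matrix()
f=np.radians(phi); G=np.array([[np.cos(f),np.sin(f),0],[np.sin(f),-np.cos(f),0],[0,0,-1]])
rv=R.from_matrix(M.T@G).as_rotvec(degrees=True); D=np.array([x,y,z])-p
N=max(1,int(np.ceil(max(np.linalg.norm(D)/cap,np.linalg.norm(rv)/7))))
print("t %.2f p %s phi %.1f open %.1f F %s q7 %.2f | D %s rv %s N %d"%(s["time_s"],p.round(1),np.degrees(np.arctan2(M[1,0],M[0,0])),s["opening"]*1e3,s["ft_force"].round(1),s["joints"][6],D.round(1),rv.round(2),N))
for i in range(N):
    print((np.append((M.T@D/N/1000).round(4),(rv/N).round(2))).tolist()); M=M@R.from_rotvec(rv/N,degrees=True).as_matrix()
E
python3 plan.py 449 -121 140 30.8
```

```text
t 0.15 p [ 279.4 -586.4  221.7] phi 25.5 open 87.1 F [-0.7 -0.7 -0. ] q7 -0.06 | D [169.6 465.4 -81.7] rv [-0.08  0.   -5.32] N 13
[0.0272, -0.0267, 0.0063, -0.01, 0.0, -0.41]
[0.0274, -0.0265, 0.0063, -0.01, 0.0, -0.41]
[0.0276, -0.0263, 0.0063, -0.01, 0.0, -0.41]
[0.0277, -0.0261, 0.0063, -0.01, 0.0, -0.41]
[0.0279, -0.0259, 0.0063, -0.01, 0.0, -0.41]
[0.0281, -0.0257, 0.0063, -0.01, 0.0, -0.41]
[0.0283, -0.0255, 0.0063, -0.01, 0.0, -0.41]
[0.0285, -0.0253, 0.0063, -0.01, 0.0, -0.41]
[0.0287, -0.0251, 0.0063, -0.01, 0.0, -0.41]
[0.0288, -0.0249, 0.0063, -0.01, 0.0, -0.41]
[0.029, -0.0247, 0.0063, -0.01, 0.0, -0.41]
[0.0292, -0.0245, 0.0063, -0.01, 0.0, -0.41]
[0.0294, -0.0243, 0.0063, -0.01, 0.0, -0.41]
```

```bash
python3 -m pendant '[[[0.0275,-0.0265,0.006,0,0,-0.4,0],[0.0275,-0.0265,0.006,0,0,-0.4,0],[0.0275,-0.0265,0.006,0,0,-0.4,0],[0.028,-0.026,0.006,0,0,-0.4,0],[0.028,-0.026,0.006,0,0,-0.4,0]]]'
python3 -m pendant '[[[0.028,-0.0257,0.0063,0,0,-0.4,0],[0.028,-0.0257,0.0063,0,0,-0.4,0],[0.0285,-0.0253,0.0063,0,0,-0.4,0],[0.0285,-0.0253,0.0063,0,0,-0.4,0],[0.0285,-0.0253,0.0063,0,0,-0.4,0]]]'
python3 plan.py 449 -121 60 30.8 30
```

```text
time_s: 0.57
tcp_pos: [0.3458, -0.4056, 0.192]
eef_rot: [0.971, 0.238, -0.0, -0.0]
ft_force: [0.4, -0.3, -0.3]
opening: 0.0871
time_s: 0.98
tcp_pos: [0.41, -0.2265, 0.1607]
eef_rot: [0.967, 0.255, -0.0, 0.0]
ft_force: [1.1, 0.4, -0.8]
opening: 0.0869
t 0.98 p [ 410.  -226.5  160.7] phi 29.5 open 86.9 F [ 1.1  0.4 -0.8] q7 -0.60 | D [  39.   105.5 -100.7] rv [ 0.02  0.01 -1.31] N 6
[0.0143, -0.0121, 0.0168, 0.0, 0.0, -0.22]
[0.0144, -0.0121, 0.0168, 0.0, 0.0, -0.22]
[0.0144, -0.012, 0.0168, 0.0, 0.0, -0.22]
[0.0145, -0.0119, 0.0168, 0.0, 0.0, -0.22]
[0.0145, -0.0119, 0.0168, 0.0, 0.0, -0.22]
[0.0145, -0.0118, 0.0168, 0.0, 0.0, -0.22]
```

```bash
python3 -m pendant '[[[0.0217,-0.018,0.02,0,0,-0.33,0],[0.0217,-0.018,0.02,0,0,-0.33,0],[0.0217,-0.018,0.025,0,0,-0.33,0],[0.0217,-0.018,0.025,0,0,-0.33,0],[0,0,0.01,0,0,0,0]]]'
python3 plan.py 449 -121 15 30.8 30
python3 - <<'E'
from h import *
for n in("top","side"):
    p,d=snapshot(n);u,v=map(int,proj(n,[.449,-.121,.05]));cv2.imwrite(f"pics/{n}1.png",cv2.resize(p[v-70:v+70,u-70:u+70,::-1],None,fx=4,fy=4))
E
```

```text
time_s: 1.4
tcp_pos: [0.4487, -0.116, 0.0583]
eef_rot: [0.963, 0.27, -0.001, -0.002]
ft_force: [-0.3, 0.9, 0.5]
opening: 0.0869
t 1.40 p [ 448.7 -116.    58.3] phi 31.3 open 86.9 F [-0.3  0.9  0.5] q7 -0.88 | D [  0.3  -5.  -43.3] rv [-0.28  0.02  0.47] N 2
[-0.0012, 0.0023, 0.0216, -0.14, 0.01, 0.24]
[-0.0012, 0.0023, 0.0217, -0.14, 0.01, 0.24]
```

View pics/side1.png

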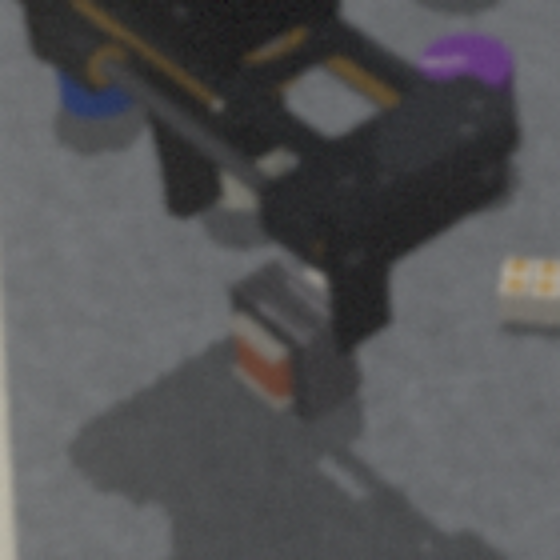

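View pics/top1.png

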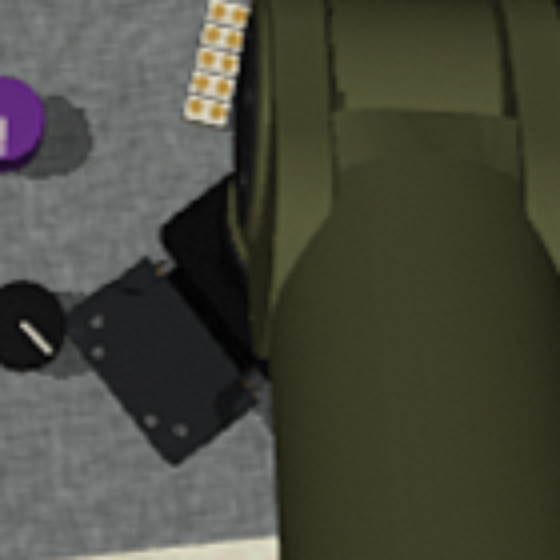

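Side view shows the open fingers straddling the transformer's plain ends (face at 330,370); descend.

```bash
python3 -m pendant '[[[-0.0012,0.0023,0.014,0,0,0,0],[-0.0012,0.0023,0.014,0,0,0,0],[0,0,0.01,0,0,0,0],[0,0,0.005,0,0,0,0],[0,0,0,0,0,0,0]]]'
python3 plan.py 449 -121 15 30.8 30
```

```text
time_s: 1.92
tcp_pos: [0.4486, -0.1284, 0.0175]
eef_rot: [0.964, 0.265, -0.001, -0.0]
ft_force: [-0.4, -0.6, 0.9]
opening: 0.087
t 1.92 p [ 448.6 -128.4   17.5] phi 30.7 open 87.0 F [-0.4 -0.6  0.9] q7 -0.90 | D [ 0.4  7.4 -2.5] rv [-0.06  0.06 -0.08] N 1
[0.0041, -0.0062, 0.0025, -0.06, 0.06, -0.08]
```

```bash
python3 -m pendant '[[[0.004,-0.006,0.0025,0,0,0,0],[0,0,0,0,0,0,0.6],[0,0,0,0,0,0,1],[0,0,0,0,0,0,1],[0,0,0,0,0,0,1]]]'
python3 plan.py 449 -121 15 30.8 30
python3 -m pendant '[[[0,0,0,0,0,0,1],[0,0,0,0,0,0,1],[0,0,-0.01,0,0,0,1],[0,0,-0.03,0,0,0,1],[0,0,-0.03,0,0,0,1]]]'
python3 plan.py 477.5 -298 130 11.6 35
```

```text
time_s: 2.33
tcp_pos: [0.4501, -0.1207, 0.016]
eef_rot: [0.964, 0.266, 0.0, 0.0]
ft_force: [0.4, -0.1, 0.2]
opening: 0.0679
t 2.33 p [ 450.1 -120.7   16. ] phi 30.8 open 67.9 F [ 0.4 -0.1  0.2] q7 -0.92 | D [-1.1 -0.3 -1. ] rv [ 0.05 -0.02  0.02] N 1
[-0.0011, -0.0003, 0.001, 0.05, -0.02, 0.02]
time_s: 2.75
tcp_pos: [0.4485, -0.1201, 0.0859]
eef_rot: [0.964, 0.266, -0.001, -0.001]
ft_force: [1.6, -0.3, -0.5]
opening: 0.0347
t 2.75 p [ 448.5 -120.1   85.9] phi 30.8 open 34.7 F [ 1.6 -0.3 -0.5] q7 -0.86 | D [  29.  -177.9   44.1] rv [-0.15  0.12 19.22] N 6
[-0.0111, 0.0279, -0.0074, -0.02, 0.02, 3.2]
[-0.0095, 0.0285, -0.0074, -0.02, 0.02, 3.2]
[-0.0079, 0.029, -0.0074, -0.02, 0.02, 3.2]
[-0.0062, 0.0294, -0.0074, -0.02, 0.02, 3.2]
[-0.0046, 0.0297, -0.0074, -0.02, 0.02, 3.2]
[-0.0029, 0.0299, -0.0074, -0.02, 0.02, 3.2]
```

I lifted before the fingers had closed (they run at about 80 mm/s). Reopen and look.

```bash
python3 -m pendant '[[[0,0,0,0,0,0,0.2],[0,0,0,0,0,0,0.2],[0,0,0,0,0,0,0.2],[0,0,0,0,0,0,0.2],[0,0,0,0,0,0,0.2]]]'
python3 - <<'E'
from h import *
p,d=snapshot("side");P=cloud("side",d)
u,v=map(int,proj("side",[.449,-.121,.05]));cv2.imwrite(f"pics/side2.png",cv2.resize(p[v-70:v+70,u-70:u+70,::-1],None,fx=4,fy=4))
E
python3 plan.py 449 -121 16 30.8 30
```

```text
time_s: 3.17
tcp_pos: [0.4488, -0.1204, 0.0845]
eef_rot: [0.964, 0.266, -0.001, -0.001]
ft_force: [-0.2, 0.2, 0.3]
opening: 0.0603
t 3.22 p [ 448.9 -120.4   84.5] phi 30.8 open 64.0 F [ 0.5 -0.6 -0.2] q7 -0.86 | D [  0.1  -0.6 -68.5] rv [-0.1   0.07  0.01] N 3
[-0.0001, 0.0002, 0.0228, -0.03, 0.02, 0.0]
[-0.0001, 0.0002, 0.0228, -0.03, 0.02, 0.0]
[-0.0001, 0.0002, 0.0228, -0.03, 0.02, 0.0]
```

View pics/side2.png

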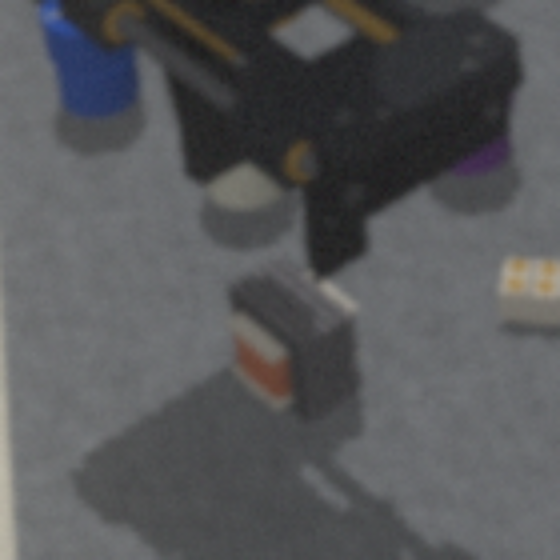

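Undisturbed (same pixels, 295,340). Go down again and close for a full call and more.

```bash
python3 -m pendant '[[[0,0,0.025,0,0,0,0.1],[0,0,0.025,0,0,0,0.2],[0,0,0.0185,0,0,0,0.2],[0,0,0,0,0,0,0.2],[0,0,0,0,0,0,0.6]]]'
python3 -m pendant '[[[0,0,0,0,0,0,1],[0,0,0,0,0,0,1],[0,0,0,0,0,0,1],[0,0,0,0,0,0,1],[0,0,0,0,0,0,1]]]'
python3 -m pendant '[[[0,0,0,0,0,0,1],[0,0,0,0,0,0,1],[0,0,-0.01,0,0,0,1],[0,0,-0.03,0,0,0,1],[0,0,-0.03,0,0,0,1]]]'
python3 plan.py 477.5 -298 130 11.6 35
```

```text
time_s: 3.63
tcp_pos: [0.4486, -0.1201, 0.016]
eef_rot: [0.964, 0.266, -0.001, -0.001]
ft_force: [0.7, -0.6, 0.4]
opening: 0.0676
time_s: 4.05
tcp_pos: [0.4506, -0.121, 0.018]
eef_rot: [0.964, 0.266, 0.001, 0.001]
ft_force: [0.3, -1.0, 3.4]
opening: 0.0437
time_s: 4.47
tcp_pos: [0.4476, -0.1198, 0.0866]
eef_rot: [0.964, 0.266, -0.002, -0.002]
ft_force: [0.6, -0.9, -1.7]
opening: 0.0435
t 4.47 p [ 447.6 -119.8   86.6] phi 30.8 open 43.5 F [ 0.6 -0.9 -1.7] q7 -0.86 | D [  29.9 -178.2   43.4] rv [-0.22  0.2  19.23] N 6
[-0.011, 0.028, -0.0073, -0.04, 0.03, 3.2]
[-0.0094, 0.0286, -0.0073, -0.04, 0.03, 3.2]
[-0.0078, 0.0291, -0.0073, -0.04, 0.03, 3.2]
[-0.0061, 0.0295, -0.0073, -0.04, 0.03, 3.2]
[-0.0044, 0.0298, -0.0073, -0.04, 0.03, 3.2]
[-0.0028, 0.03, -0.0073, -0.04, 0.03, 3.2]
```

```bash
python3 -m pendant '[[[-0.011,0.028,-0.007,0,0,3.2,1],[-0.0095,0.0285,-0.007,0,0,3.2,1],[-0.008,0.029,-0.005,0,0,3.2,1],[-0.006,0.0295,0,0,0,3.2,1],[-0.0045,0.03,0,0,0,3.2,1]]]'
python3 -m pendant '[[[-0.0028,0.03,0,0,0,3.2,1],[0,0,0,0,0,0,1],[0,0,0,0,0,0,1],[0,0,0,0,0,0,1],[0,0,0,0,0,0,1]]]'
python3 plan.py 477.5 -298 40 11.6 35
python3 - <<'E'
from h import *
p,d=snapshot("side")
u,v=map(int,proj("side",[.4775,-.298,.05]));cv2.imwrite(f"pics/side3.png",cv2.resize(p[v-70:v+70,u-70:u+70,::-1],None,fx=4,fy=4))
E
```

```text
time_s: 4.88
tcp_pos: [0.4739, -0.2705, 0.1066]
eef_rot: [0.992, 0.128, -0.0, 0.0]
ft_force: [0.5, 1.3, -1.8]
opening: 0.0441
time_s: 5.3
tcp_pos: [0.479, -0.2973, 0.1058]
eef_rot: [0.995, 0.102, -0.0, -0.001]
ft_force: [-0.0, 0.4, -2.1]
opening: 0.0439
t 5.30 p [ 479.  -297.3  105.8] phi 11.7 open 43.9 F [-0.   0.4 -2.1] q7 -0.93 | D [ -1.5  -0.7 -65.8] rv [-0.07  0.03  0.13] N 2
[-0.0008, 0.0002, 0.0329, -0.04, 0.01, 0.06]
[-0.0008, 0.0002, 0.0329, -0.04, 0.01, 0.06]
```

View pics/side3.png

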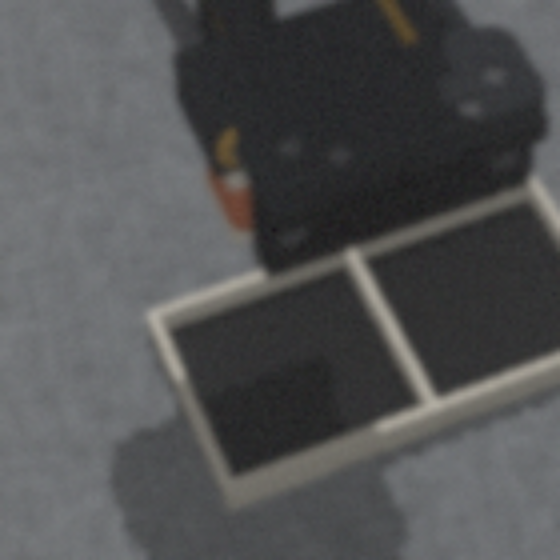

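```bash
python3 -m pendant '[[[-0.0015,0,0.03,0,0,0,1],[0,0,0.03,0,0,0,1],[0,0,0.018,0,0,0,1],[0,0,0,0,0,0,1],[0,0,0,0,0,0,1]]]'
python3 - <<'E'
from h import *
p,d=snapshot("side")
u,v=map(int,proj("side",[.4775,-.298,.05]));cv2.imwrite(f"pics/side4.png",cv2.resize(p[v-70:v+70,u-70:u+70,::-1],None,fx=4,fy=4))
E
```

```text
time_s: 5.77
tcp_pos: [0.4772, -0.2979, 0.0276]
eef_rot: [0.995, 0.102, -0.001, -0.001]
ft_force: [0.4, 0.1, -1.9]
opening: 0.044
```

View pics/side4.png

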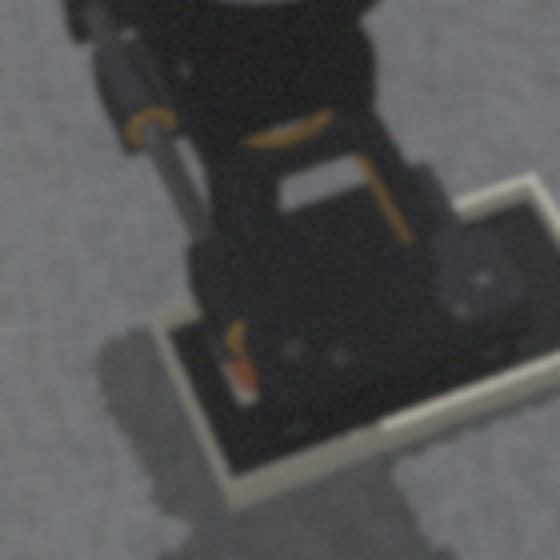

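```bash
python3 -m pendant '[[[0,0,0.004,0,0,0,1],[0,0,0.002,0,0,0,1],[0,0,0,0,0,0,1],[0,0,0,0,0,0,1],[0,0,0,0,0,0,1]]]'
```

```text
time_s: 6.23
tcp_pos: [0.478, -0.2995, 0.0226]
eef_rot: [0.995, 0.101, 0.0, 0.0]
ft_force: [1.2, 1.2, -3.5]
opening: 0.0438
```

```bash
python3 -m pendant '[[[0,0,0.0015,0,0,0,1],[0,0,0.001,0,0,0,1],[0,0,0,0,0,0,1],[0,0,0,0,0,0,1],[0,0,0,0,0,0,1]]]'
```

```text
time_s: 6.65
tcp_pos: [0.4781, -0.2996, 0.0211]
eef_rot: [0.995, 0.101, 0.0, 0.0]
ft_force: [-2.1, 1.4, 6.7]
opening: 0.0437
```

Contact with the floor; open and rise.

```bash
python3 -m pendant '[[[0,0,0,0,0,0,0.4],[0,0,0,0,0,0,0.35],[0,0,0,0,0,0,0.3],[0,0,0,0,0,0,0.3],[0,0,0,0,0,0,0.3]]]'
python3 -m pendant '[[[0,0,-0.02,0,0,0,0.3],[0,0,-0.035,0,0,0,0.3],[0,0,-0.035,0,0,0,0.3],[0,0,-0.02,0,0,0,0.3],[0,0,0,0,0,0,0.3]]]'
python3 plan.py 455.5 118 120 11.6 40
```

```text
time_s: 7.07
tcp_pos: [0.4777, -0.2993, 0.0195]
eef_rot: [0.995, 0.101, -0.0, 0.0]
ft_force: [0.3, -0.0, 0.5]
opening: 0.0603
time_s: 7.48
tcp_pos: [0.4809, -0.301, 0.1351]
eef_rot: [0.995, 0.101, 0.004, 0.003]
ft_force: [1.1, -0.7, 0.3]
opening: 0.0607
t 7.48 p [ 480.9 -301.   135.1] phi 11.6 open 60.7 F [ 1.1 -0.7  0.3] q7 -0.92 | D [-25.4 419.  -15.1] rv [ 0.4  -0.39  0.01] N 11
[0.0054, -0.0378, 0.0011, 0.04, -0.04, 0.0]
[0.0054, -0.0378, 0.0012, 0.04, -0.04, 0.0]
[0.0054, -0.0378, 0.0012, 0.04, -0.04, 0.0]
[0.0054, -0.0378, 0.0012, 0.04, -0.04, 0.0]
[0.0054, -0.0378, 0.0012, 0.04, -0.04, 0.0]
[0.0054, -0.0378, 0.0013, 0.04, -0.04, 0.0]
[0.0054, -0.0378, 0.0013, 0.04, -0.04, 0.0]
[0.0054, -0.0378, 0.0013, 0.04, -0.04, 0.0]
[0.0054, -0.0378, 0.0013, 0.04, -0.04, 0.0]
[0.0054, -0.0378, 0.0013, 0.04, -0.04, 0.0]
[0.0054, -0.0378, 0.0014, 0.04, -0.04, 0.0]
```

```bash
python3 -m pendant '[[[0.0054,-0.0378,0,0,0,0,0.3],[0.0054,-0.0378,0,0,0,0,0.3],[0.0054,-0.0378,0,0,0,0,0.3],[0.0054,-0.0378,0,0,0,0,0.3],[0.0054,-0.0378,0,0,0,0,0.3]]]'
python3 -m pendant '[[[0.0054,-0.0378,0,0,0,0,0.3],[0.0054,-0.0378,0,0,0,0,0.3],[0.0054,-0.0378,0,0,0,0,0.3],[0.0054,-0.0378,0,0,0,0,0.3],[0.0054,-0.0378,0,0,0,0,0.3]]]'
python3 -m pendant '[[[0.0054,-0.037,0.01,0,0,0,0.3],[0,0,0.01,0,0,0,0.3],[0,0,0,0,0,0,0.3],[0,0,0,0,0,0,0.3],[0,0,0,0,0,0,0.3]]]'
python3 - <<'E'
from h import *
for n in("side","top"):
    p,d=snapshot(n)
    u,v=map(int,proj(n,[.455,.118,.05]));cv2.imwrite(f"pics/{n}5.png",cv2.resize(p[v-70:v+70,u-70:u+70,::-1],None,fx=4,fy=4))
p,d=snapshot("side");u,v=map(int,proj("side",[.5116,-.290,.01]));cv2.imwrite("pics/t2.png",cv2.resize(p[v-80:v+70,u-80:u+80,::-1],None,fx=4,fy=4))
E
python3 plan.py 455.5 118 30 11.6 40
```

```text
time_s: 7.9
tcp_pos: [0.4652, -0.107, 0.1287]
eef_rot: [0.995, 0.101, -0.0, -0.0]
ft_force: [-0.3, -0.5, -0.5]
opening: 0.061
time_s: 8.32
tcp_pos: [0.4536, 0.0834, 0.1289]
eef_rot: [0.995, 0.101, -0.0, 0.0]
ft_force: [1.0, -0.4, -0.1]
opening: 0.0608
time_s: 8.73
tcp_pos: [0.4525, 0.1176, 0.1093]
eef_rot: [0.995, 0.1, -0.0, 0.0]
ft_force: [0.8, -0.2, -0.0]
opening: 0.0606
t 8.88 p [453.  117.8 109.8] phi 11.5 open 60.8 F [ 0.4  1.3 -0. ] q7 -1.72 | D [  2.5   0.2 -79.8] rv [ 0.02 -0.03 -0.15] N 2
[0.0012, 0.0001, 0.0399, 0.01, -0.02, -0.07]
[0.0013, 0.0002, 0.0399, 0.01, -0.02, -0.07]
```

View pics/side5.png

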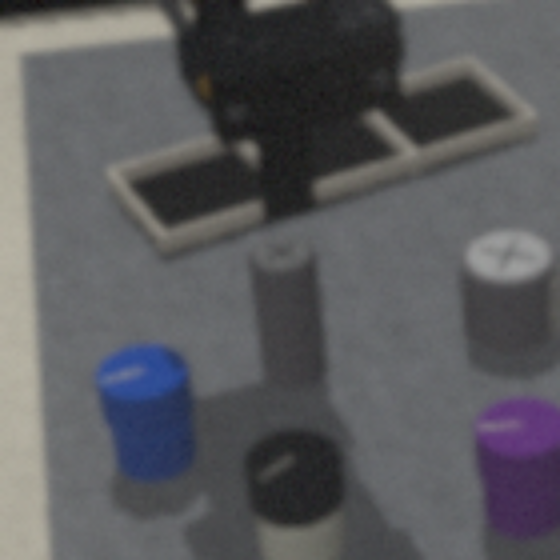

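View pics/t2.png

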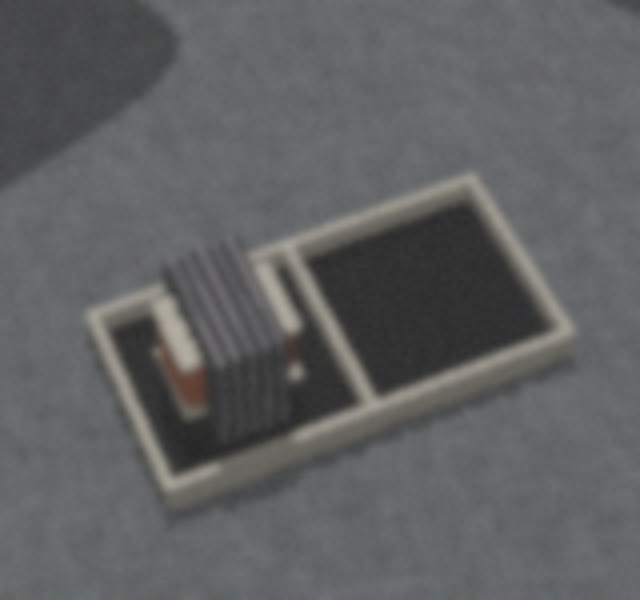

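Transformer stands upright in its compartment (230,330). Fingers line up with the tall capacitor (285,250). Descend and grasp.

```bash
python3 -m pendant '[[[0.0015,0,0.03,0,0,0,0.3],[0.001,0,0.03,0,0,0,0.3],[0,0,0.019,0,0,0,0.3],[0,0,0,0,0,0,0.3],[0,0,0,0,0,0,0.5]]]'
python3 -m pendant '[[[0,0,0,0,0,0,1],[0,0,0,0,0,0,1],[0,0,0,0,0,0,1],[0,0,0,0,0,0,1],[0,0,0,0,0,0,1]]]'
python3 -m pendant '[[[0,0,0,0,0,0,1],[0,0,0,0,0,0,1],[0,0,-0.01,0,0,0,1],[0,0,-0.03,0,0,0,1],[0,0,-0.03,0,0,0,1]]]'
python3 plan.py 546 -285 130 11.6 39
```

```text
time_s: 9.3
tcp_pos: [0.4544, 0.1191, 0.0303]
eef_rot: [0.995, 0.101, -0.001, -0.0]
ft_force: [0.6, -0.3, -0.3]
opening: 0.0588
time_s: 9.72
tcp_pos: [0.4554, 0.1195, 0.0313]
eef_rot: [0.995, 0.101, 0.001, 0.0]
ft_force: [1.1, -0.8, 1.1]
opening: 0.0294
time_s: 10.13
tcp_pos: [0.4529, 0.1198, 0.1004]
eef_rot: [0.995, 0.101, -0.002, -0.0]
ft_force: [1.3, -0.4, -0.5]
opening: 0.0293
t 10.13 p [452.9 119.8 100.4] phi 11.6 open 29.3 F [ 1.3 -0.4 -0.5] q7 -1.73 | D [  93.1 -404.8   29.6] rv [-0.08  0.24  0.05] N 11
[0.0008, 0.0377, -0.0027, -0.01, 0.02, 0.0]
[0.0009, 0.0377, -0.0027, -0.01, 0.02, 0.0]
[0.0009, 0.0377, -0.0027, -0.01, 0.02, 0.0]
[0.0009, 0.0377, -0.0027, -0.01, 0.02, 0.0]
[0.0009, 0.0377, -0.0027, -0.01, 0.02, 0.0]
[0.0009, 0.0377, -0.0027, -0.01, 0.02, 0.0]
[0.0009, 0.0377, -0.0027, -0.01, 0.02, 0.0]
[0.0009, 0.0377, -0.0027, -0.01, 0.02, 0.0]
[0.0009, 0.0377, -0.0027, -0.01, 0.02, 0.0]
[0.0009, 0.0377, -0.0027, -0.01, 0.02, 0.0]
[0.0009, 0.0377, -0.0027, -0.01, 0.02, 0.0]
```

```bash
python3 -m pendant '[[[0,0.03,-0.015,0,0,0,1],[0.001,0.0377,-0.015,0,0,0,1],[0.001,0.0377,0,0,0,0,1],[0.001,0.0377,0,0,0,0,1],[0.001,0.0377,0,0,0,0,1]]]'
python3 -m pendant '[[[0.001,0.0377,0,0,0,0,1],[0.001,0.0377,0,0,0,0,1],[0.001,0.0377,0,0,0,0,1],[0.001,0.0377,0,0,0,0,1],[0.001,0.0377,0,0,0,0,1]]]'
python3 -m pendant '[[[0.001,0.038,0,0,0,0,1],[0,0.007,0,0,0,0,1],[0,0,0,0,0,0,1],[0,0,0,0,0,0,1],[0,0,0,0,0,0,1]]]'
python3 plan.py 546 -285 40 11.6 39
```

```text
time_s: 10.55
tcp_pos: [0.4952, -0.0582, 0.1315]
eef_rot: [0.995, 0.101, 0.0, 0.0]
ft_force: [0.8, 0.1, -1.1]
opening: 0.0293
time_s: 10.97
tcp_pos: [0.5378, -0.2418, 0.1308]
eef_rot: [0.995, 0.101, -0.0, -0.0]
ft_force: [0.6, 0.0, -0.7]
opening: 0.0291
time_s: 11.38
tcp_pos: [0.5481, -0.2817, 0.1305]
eef_rot: [0.995, 0.102, -0.0, -0.001]
ft_force: [-0.3, 0.4, -1.6]
opening: 0.0295
t 11.38 p [ 548.1 -281.7  130.5] phi 11.7 open 29.5 F [-0.3  0.4 -1.6] q7 -1.04 | D [ -2.1  -3.3 -90.5] rv [-0.1   0.    0.14] N 3
[-0.0009, 0.001, 0.0302, -0.03, 0.0, 0.05]
[-0.0009, 0.001, 0.0302, -0.03, 0.0, 0.05]
[-0.0009, 0.0009, 0.0302, -0.03, 0.0, 0.05]
```

```bash
python3 -m pendant '[[[-0.001,0.0015,0.03,0,0,0,1],[-0.001,0.0015,0.03,0,0,0,1],[0,0,0.03,0,0,0,1],[0,0,0.003,0,0,0,1],[0,0,0,0,0,0,1]]]'
python3 - <<'E'
from h import *
p,d=snapshot("side")
u,v=map(int,proj("side",[.546,-.285,.05]));cv2.imwrite(f"pics/side6.png",cv2.resize(p[v-70:v+70,u-70:u+70,::-1],None,fx=4,fy=4))
E
```

```text
time_s: 11.8
tcp_pos: [0.5459, -0.2851, 0.0368]
eef_rot: [0.995, 0.102, -0.001, -0.001]
ft_force: [0.3, 0.3, -0.1]
opening: 0.0293
```

View pics/side6.png

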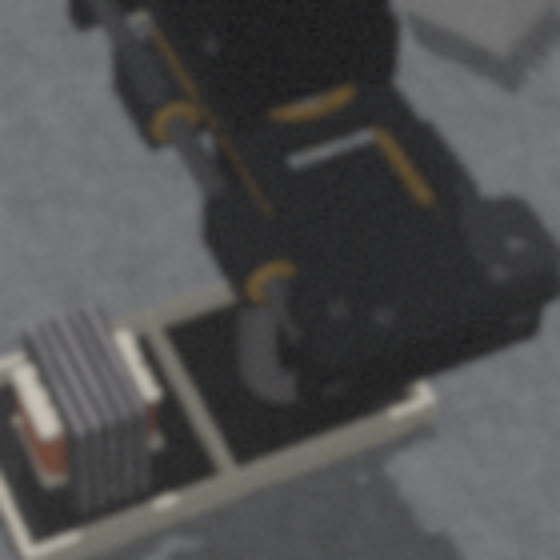

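```bash
python3 -m pendant '[[[0,0,0.0015,0,0,0,1],[0,0,0.0015,0,0,0,1],[0,0,0,0,0,0,1],[0,0,0,0,0,0,1],[0,0,0,0,0,0,1]]]'
```

```text
time_s: 12.27
tcp_pos: [0.5468, -0.2876, 0.0351]
eef_rot: [0.995, 0.101, 0.0, 0.0]
ft_force: [-0.0, -0.3, -0.6]
opening: 0.0298
```

```bash
python3 -m pendant '[[[0,0,0.001,0,0,0,1],[0,0,0.0005,0,0,0,1],[0,0,0,0,0,0,1],[0,0,0,0,0,0,1],[0,0,0,0,0,0,1]]]'
```

```text
time_s: 12.68
tcp_pos: [0.547, -0.2876, 0.0336]
eef_rot: [0.995, 0.101, 0.0, 0.0]
ft_force: [-0.0, 1.1, 2.9]
opening: 0.0293
```

```bash
python3 -m pendant '[[[0,0,0,0,0,0,0.6],[0,0,0,0,0,0,0.5],[0,0,0,0,0,0,0.4],[0,0,0,0,0,0,0.4],[0,0,0,0,0,0,0.4]]]'
python3 -m pendant '[[[0,0,-0.015,0,0,0,0.4],[0,0,-0.03,0,0,0,0.4],[0,0,-0.035,0,0,0,0.4],[0,0,-0.03,0,0,0,0.2],[0,0,0,0,0,0,0.2]]]'
python3 plan.py 667 -129 110 -48.4 40
```

```text
time_s: 13.1
tcp_pos: [0.5464, -0.2874, 0.0327]
eef_rot: [0.995, 0.101, -0.0, -0.0]
ft_force: [-0.3, 0.5, 0.2]
opening: 0.0499
time_s: 13.52
tcp_pos: [0.5506, -0.289, 0.1504]
eef_rot: [0.995, 0.101, 0.005, 0.003]
ft_force: [2.1, 0.0, 0.6]
opening: 0.0595
t 13.52 p [ 550.6 -289.   150.4] phi 11.6 open 59.5 F [2.1 0.  0.6] q7 -1.03 | D [116.4 160.  -40.4] rv [ 0.13 -0.69 60.01] N 9
[0.0162, -0.0149, 0.0045, 0.01, -0.08, 6.67]
[0.0144, -0.0166, 0.0045, 0.01, -0.08, 6.67]
[0.0124, -0.0182, 0.0045, 0.01, -0.08, 6.67]
[0.0102, -0.0195, 0.0045, 0.01, -0.08, 6.67]
[0.0078, -0.0205, 0.0045, 0.01, -0.08, 6.67]
[0.0054, -0.0213, 0.0045, 0.01, -0.08, 6.67]
[0.0029, -0.0218, 0.0045, 0.01, -0.08, 6.67]
[0.0004, -0.022, 0.0045, 0.01, -0.08, 6.67]
[-0.0022, -0.0219, 0.0045, 0.01, -0.08, 6.67]
```

```bash
python3 -m pendant '[[[0.0162,-0.0149,0.003,0,0,6.67,0.1],[0.0144,-0.0166,0.003,0,0,6.67,0.1],[0.0124,-0.0182,0.003,0,0,6.67,0.1],[0.0102,-0.0195,0.003,0,0,6.67,0.1],[0.0078,-0.0205,0.003,0,0,6.67,0.1]]]'
python3 -m pendant '[[[0.0054,-0.0213,0.003,0,0,6.67,0.1],[0.0029,-0.0218,0.003,0,0,6.67,0.1],[0.0004,-0.022,0.003,0,0,6.67,0.1],[-0.0022,-0.0219,0.003,0,0,6.67,0.1],[0,0,0,0,0,0,0.1]]]'
python3 -m pendant '[[[0,0,0.01,0,0,0,0.1],[0,0,0.01,0,0,0,0.1],[0,0,0.01,0,0,0,0.1],[0,0,0,0,0,0,0.1],[0,0,0,0,0,0,0.1]]]'
python3 plan.py 667 -129 16 -48.4 40
python3 - <<'E'
from h import *
p,d=snapshot("side")
u,v=map(int,proj("side",[.667,-.129,.05]));cv2.imwrite(f"pics/side7.png",cv2.resize(p[v-70:v+70,u-70:u+70,::-1],None,fx=4,fy=4))
u,v=map(int,proj("side",[.5116,-.290,.01]));cv2.imwrite("pics/t3.png",cv2.resize(p[v-80:v+70,u-80:u+80,::-1],None,fx=4,fy=4))
E
```

```text
time_s: 13.93
tcp_pos: [0.6116, -0.1976, 0.1276]
eef_rot: [0.981, -0.192, -0.0, 0.0]
ft_force: [1.1, -0.0, 0.7]
opening: 0.0777
time_s: 14.35
tcp_pos: [0.6648, -0.1205, 0.1149]
eef_rot: [0.913, -0.409, -0.001, -0.002]
ft_force: [-0.0, 1.9, -0.7]
opening: 0.0783
time_s: 14.77
tcp_pos: [0.6614, -0.1287, 0.0845]
eef_rot: [0.912, -0.411, -0.001, 0.001]
ft_force: [0.6, 0.1, 0.4]
opening: 0.0783
t 14.77 p [ 661.4 -128.7   84.5] phi -48.5 open 78.3 F [0.6 0.1 0.4] q7 -2.37 | D [  5.6  -0.3 -68.5] rv [ 0.12  0.1  -0.11] N 2
[0.002, -0.002, 0.0342, 0.06, 0.05, -0.05]
[0.002, -0.002, 0.0342, 0.06, 0.05, -0.05]
```

View pics/side7.png

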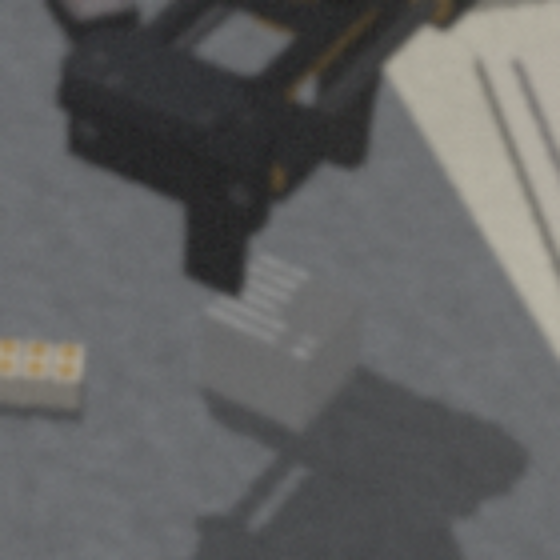

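View pics/t3.png

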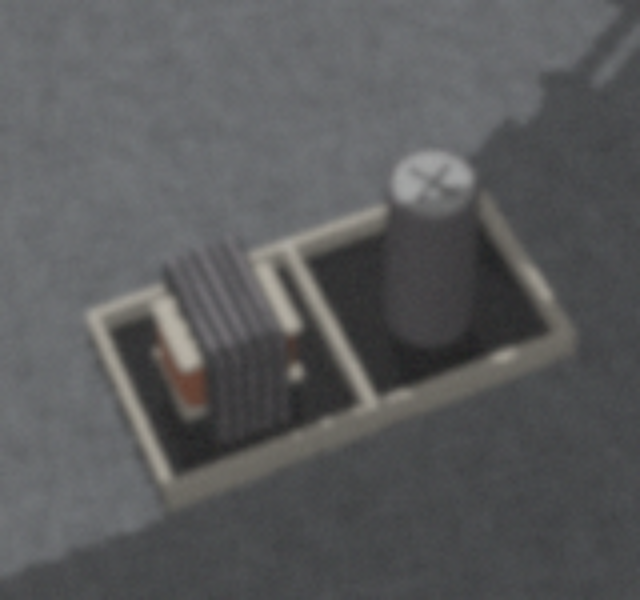

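Both parts stand in tray_two; jaws are across the heat sink's fins. Grasp.

```bash
python3 -m pendant '[[[0.002,-0.002,0.025,0,0,0,0.1],[0.0015,-0.0015,0.025,0,0,0,0.1],[0,0,0.018,0,0,0,0.1],[0,0,0,0,0,0,0.1],[0,0,0,0,0,0,0.5]]]'
python3 -m pendant '[[[0,0,0,0,0,0,1],[0,0,0,0,0,0,1],[0,0,0,0,0,0,1],[0,0,0,0,0,0,1],[0,0,0,0,0,0,1]]]'
python3 -m pendant '[[[0,0,0,0,0,0,1],[0,0,0,0,0,0,1],[0,0,0,0,0,0,1],[0,0,0,0,0,0,1],[0,0,0,0,0,0,1]]]'
python3 plan.py 667 -129 16 -48.4 40
```

```text
time_s: 15.23
tcp_pos: [0.6673, -0.1279, 0.0177]
eef_rot: [0.912, -0.41, -0.001, 0.0]
ft_force: [-0.7, 1.3, 0.3]
opening: 0.0762
time_s: 15.65
tcp_pos: [0.6683, -0.1277, 0.019]
eef_rot: [0.912, -0.41, 0.001, -0.0]
ft_force: [0.3, 0.9, 1.1]
opening: 0.0461
time_s: 16.07
tcp_pos: [0.6679, -0.1279, 0.0186]
eef_rot: [0.912, -0.41, 0.0, 0.0]
ft_force: [-2.6, -1.0, 5.2]
opening: 0.0403
t 16.07 p [ 667.9 -127.9   18.6] phi -48.4 open 40.3 F [-2.6 -1.   5.2] q7 -2.38 | D [-0.9 -1.1 -2.6] rv [ 0.01 -0.03 -0.03] N 1
[0.0002, 0.0014, 0.0026, 0.01, -0.03, -0.03]
```

```bash
python3 -m pendant '[[[0,0,-0.01,0,0,0,1],[0,0,-0.03,0,0,0,1],[0,0,-0.035,0,0,0,1],[0,0,-0.03,0,0,0,1],[0,0,0,0,0,0,1]]]'
python3 plan.py 558 316.5 122 18.8 36
```

```text
time_s: 16.48
tcp_pos: [0.6723, -0.1276, 0.1311]
eef_rot: [0.912, -0.41, 0.006, -0.002]
ft_force: [2.3, 0.8, 0.7]
opening: 0.0397
t 16.48 p [ 672.3 -127.6  131.1] phi -48.4 open 39.7 F [2.3 0.8 0.7] q7 -2.36 | D [-114.3  444.1   -9.1] rv [ -0.09  -0.75 -67.21] N 13
[-0.0314, -0.0161, 0.0005, -0.01, -0.06, -5.17]
[-0.0298, -0.0189, 0.0006, -0.01, -0.06, -5.17]
[-0.028, -0.0215, 0.0006, -0.01, -0.06, -5.17]
[-0.0259, -0.0239, 0.0006, -0.01, -0.06, -5.17]
[-0.0237, -0.0261, 0.0006, -0.01, -0.06, -5.17]
[-0.0212, -0.0282, 0.0007, -0.01, -0.06, -5.17]
[-0.0186, -0.03, 0.0007, -0.01, -0.06, -5.17]
[-0.0158, -0.0315, 0.0007, -0.01, -0.06, -5.17]
[-0.0129, -0.0328, 0.0007, -0.01, -0.06, -5.17]
[-0.0099, -0.0339, 0.0007, -0.01, -0.06, -5.17]
[-0.0068, -0.0346, 0.0007, -0.01, -0.06, -5.17]
[-0.0037, -0.0351, 0.0007, -0.01, -0.06, -5.17]
[-0.0005, -0.0353, 0.0007, -0.01, -0.06, -5.17]
```

```bash
python3 -m pendant '[[[-0.0314,-0.0161,0,0,0,-5.17,1],[-0.0298,-0.0189,0,0,0,-5.17,1],[-0.028,-0.0215,0,0,0,-5.17,1],[-0.0259,-0.0239,0,0,0,-5.17,1],[-0.0237,-0.0261,0,0,0,-5.17,1]]]'
python3 -m pendant '[[[-0.0212,-0.0282,0,0,0,-5.17,1],[-0.0186,-0.03,0,0,0,-5.17,1],[-0.0158,-0.0315,0,0,0,-5.17,1],[-0.0129,-0.0328,0,0,0,-5.17,1],[-0.0099,-0.0339,0,0,0,-5.17,1]]]'
python3 -m pendant '[[[-0.0068,-0.0346,0,0,0,-5.17,1],[-0.0037,-0.0351,0,0,0,-5.17,1],[-0.0005,-0.0353,0,0,0,-5.17,1],[0,0,0,0,0,0,1],[0,0,0,0,0,0,1]]]'
python3 -m pendant '[[[0,0,0.01,0,0,0,1],[0,0,0.01,0,0,0,1],[0,0,0,0,0,0,1],[0,0,0,0,0,0,1],[0,0,0,0,0,0,1]]]'
python3 plan.py 558 316.5 27 18.8 36
python3 - <<'E'
from h import *
for n in("side","top"):
    p,d=snapshot(n)
    u,v=map(int,proj(n,[.530,.300,.05]));cv2.imwrite(f"pics/{n}8.png",cv2.resize(p[max(v-70,0):v+70,u-70:u+70,::-1],None,fx=4,fy=4))
E
```

```text
time_s: 16.9
tcp_pos: [0.623, 0.045, 0.1227]
eef_rot: [0.981, -0.194, -0.0, -0.0]
ft_force: [0.7, 0.8, -0.6]
opening: 0.0399
time_s: 17.32
tcp_pos: [0.5791, 0.2157, 0.1228]
eef_rot: [1.0, 0.031, -0.0, -0.0]
ft_force: [0.7, -0.4, -1.5]
opening: 0.04
time_s: 17.73
tcp_pos: [0.5514, 0.3203, 0.1227]
eef_rot: [0.986, 0.166, -0.001, -0.001]
ft_force: [-0.2, -0.6, -0.9]
opening: 0.0397
time_s: 18.15
tcp_pos: [0.5541, 0.3155, 0.1026]
eef_rot: [0.987, 0.162, -0.0, 0.0]
ft_force: [-0.9, -0.4, -1.9]
opening: 0.0394
t 18.15 p [554.1 315.5 102.6] phi 18.7 open 39.4 F [-0.9 -0.4 -1.9] q7 -2.01 | D [  3.9   1.  -75.6] rv [ 0.02  0.03 -0.12] N 3
[0.0014, 0.0001, 0.0252, 0.01, 0.01, -0.04]
[0.0013, 0.0001, 0.0252, 0.01, 0.01, -0.04]
[0.0013, 0.0001, 0.0252, 0.01, 0.01, -0.04]
```

View pics/side8.png

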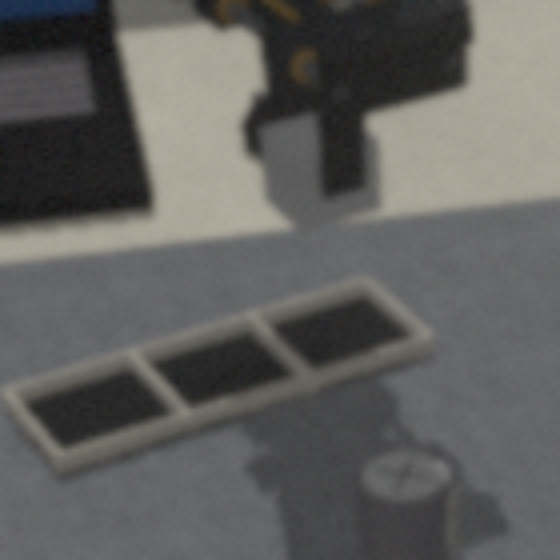

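View pics/top8.png

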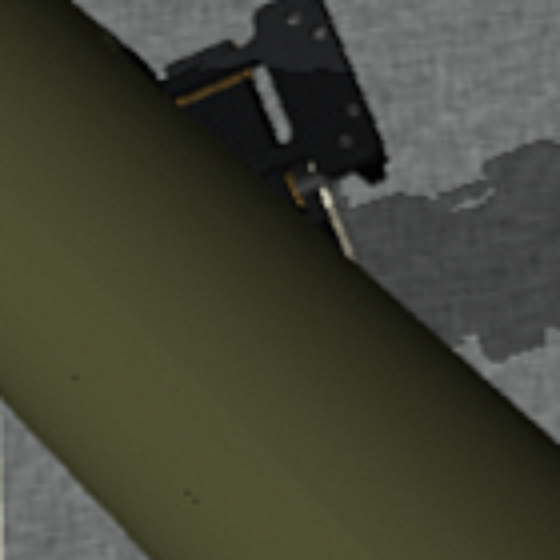

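```bash
python3 -m pendant '[[[0.002,0,0.025,0,0,0,1],[0.002,0,0.025,0,0,0,1],[0,0,0.02,0,0,0,1],[0,0,0.006,0,0,0,1],[0,0,0,0,0,0,1]]]'
python3 - <<'E'
from h import *
n="side"
p,d=snapshot(n)
u,v=map(int,proj(n,[.530,.300,.05]));cv2.imwrite(f"pics/{n}9.png",cv2.resize(p[max(v-70,0):v+70,u-70:u+70,::-1],None,fx=4,fy=4))
E
```

```text
time_s: 18.67
tcp_pos: [0.5564, 0.317, 0.0253]
eef_rot: [0.987, 0.163, -0.002, 0.001]
ft_force: [-0.5, -0.2, -0.4]
opening: 0.0397
```

View pics/side9.png

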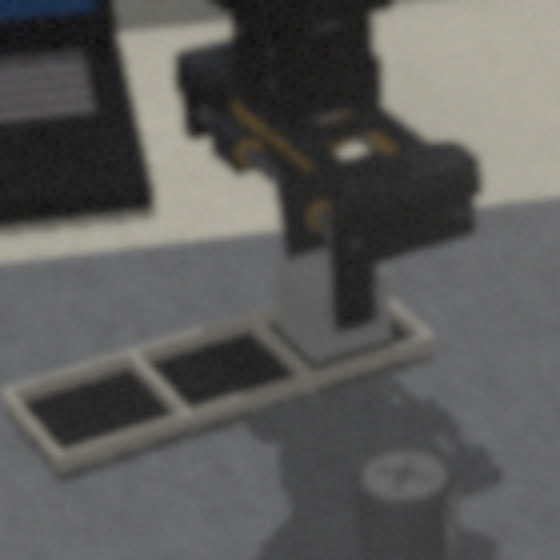

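Bottom edge (310–390, 335–360) is inside the walls already, no lateral force. Lower on.

```bash
python3 -m pendant '[[[0,0,0.0015,0,0,0,1],[0,0,0.0015,0,0,0,1],[0,0,0,0,0,0,1],[0,0,0,0,0,0,1],[0,0,0,0,0,0,1]]]'
python3 -m pendant '[[[0,0,0.001,0,0,0,1],[0,0,0.0005,0,0,0,1],[0,0,0,0,0,0,1],[0,0,0,0,0,0,1],[0,0,0,0,0,0,1]]]'
```

```text
time_s: 19.13
tcp_pos: [0.5578, 0.318, 0.0247]
eef_rot: [0.987, 0.163, 0.0, -0.0]
ft_force: [0.4, 0.2, -0.9]
opening: 0.0398
time_s: 19.55
tcp_pos: [0.5575, 0.3178, 0.0225]
eef_rot: [0.987, 0.163, -0.0, 0.0]
ft_force: [0.5, -1.2, -0.8]
opening: 0.04
```

```bash
python3 -m pendant '[[[0,0,0.001,0,0,0,1],[0,0,0.0005,0,0,0,1],[0,0,0,0,0,0,1],[0,0,0,0,0,0,1],[0,0,0,0,0,0,1]]]'
```

```text
time_s: 19.97
tcp_pos: [0.5577, 0.318, 0.0215]
eef_rot: [0.987, 0.163, 0.0, 0.0]
ft_force: [-1.8, -0.6, 4.8]
opening: 0.0395
```

```bash
python3 -m pendant '[[[0,0,0,0,0,0,0.45],[0,0,0,0,0,0,0.35],[0,0,0,0,0,0,0.3],[0,0,0,0,0,0,0.3],[0,0,0,0,0,0,0.3]]]'
python3 -m pendant '[[[0,0,-0.02,0,0,0,0.3],[0,0,-0.03,0,0,0,0.3],[0,0,-0.035,0,0,0,0.2],[0,0,-0.015,0,0,0,0.1],[0,0,0,0,0,0,0.1]]]'
python3 plan.py 558.5 130.5 110 18.8 36
```

```text
time_s: 20.38
tcp_pos: [0.5574, 0.3177, 0.0207]
eef_rot: [0.987, 0.163, -0.0, 0.0]
ft_force: [0.1, -0.6, 0.3]
opening: 0.0591
time_s: 20.8
tcp_pos: [0.5599, 0.3198, 0.126]
eef_rot: [0.987, 0.163, 0.004, -0.001]
ft_force: [1.7, 0.4, -0.6]
opening: 0.0732
t 20.80 p [559.9 319.8 126. ] phi 18.8 open 73.2 F [ 1.7  0.4 -0.6] q7 -2.01 | D [  -1.4 -189.3  -16. ] rv [-0.07 -0.47 -0.01] N 6
[-0.0104, 0.0298, 0.0025, -0.01, -0.08, -0.0]
[-0.0104, 0.0298, 0.0026, -0.01, -0.08, -0.0]
[-0.0104, 0.0298, 0.0026, -0.01, -0.08, -0.0]
[-0.0104, 0.0298, 0.0026, -0.01, -0.08, -0.0]
[-0.0104, 0.0298, 0.0026, -0.01, -0.08, -0.0]
[-0.0104, 0.0298, 0.0026, -0.01, -0.08, -0.0]
```

```bash
python3 -m pendant '[[[-0.01,0.0297,0,0,0,0,0.1],[-0.01,0.0297,0,0,0,0,0.1],[-0.01,0.0297,0,0,0,0,0.1],[-0.01,0.0297,0,0,0,0,0.1],[-0.01,0.0297,0,0,0,0,0.1]]]'
python3 -m pendant '[[[-0.01,0.029,0,0,0,0,0.1],[0,0,0.015,0,0,0,0.1],[0,0,0.015,0,0,0,0.1],[0,0,0,0,0,0,0.1],[0,0,0,0,0,0,0.1]]]'
python3 -m pendant '[[[0,0,0,0,0,0,0.1],[0,0,0,0,0,0,0.1],[0,0,0,0,0,0,0.1],[0,0,0,0,0,0,0.1],[0,0,0,0,0,0,0.1]]]'
python3 plan.py 558.5 130.5 16 18.8 30
python3 - <<'E'
from h import *
p,d=snapshot("side")
u,v=map(int,proj("side",[.5585,.1305,.05]));cv2.imwrite(f"pics/side10.png",cv2.resize(p[v-70:v+70,u-70:u+70,::-1],None,fx=4,fy=4))
E
```

```text
time_s: 21.22
tcp_pos: [0.5573, 0.1594, 0.1199]
eef_rot: [0.987, 0.163, -0.001, 0.0]
ft_force: [0.5, 0.2, -0.1]
opening: 0.0781
time_s: 21.63
tcp_pos: [0.5567, 0.1303, 0.0897]
eef_rot: [0.987, 0.163, -0.002, -0.0]
ft_force: [0.7, 0.1, 0.5]
opening: 0.078
time_s: 22.05
tcp_pos: [0.5581, 0.1308, 0.0915]
eef_rot: [0.987, 0.163, 0.0, 0.0]
ft_force: [-0.0, -0.9, -0.7]
opening: 0.0781
t 22.05 p [558.1 130.8  91.5] phi 18.8 open 78.1 F [-0.  -0.9 -0.7] q7 -1.68 | D [  0.4  -0.3 -75.5] rv [ 0.02 -0.04  0.01] N 3
[0.0001, 0.0001, 0.0252, 0.01, -0.01, 0.0]
[0.0001, 0.0001, 0.0252, 0.01, -0.01, 0.0]
[0.0001, 0.0001, 0.0252, 0.01, -0.01, 0.0]
```

View pics/side10.png

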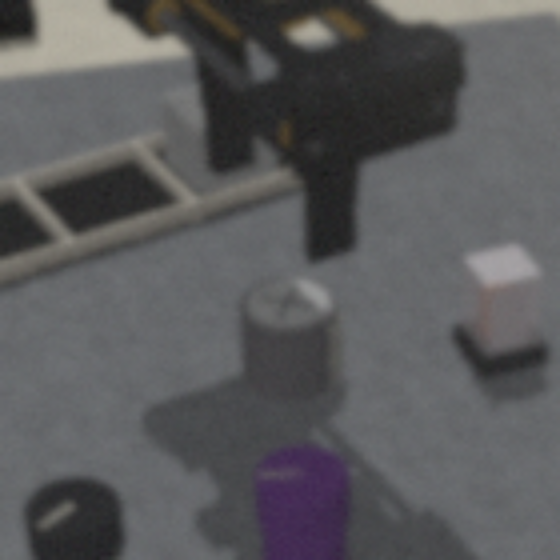

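Aligned over the squat capacitor (288,300). Grasp.

```bash
python3 -m pendant '[[[0,0,0.025,0,0,0,0.1],[0,0,0.025,0,0,0,0.1],[0,0,0.024,0,0,0,0.1],[0,0,0,0,0,0,0.1],[0,0,0,0,0,0,0.5]]]'
python3 -m pendant '[[[0,0,0,0,0,0,1],[0,0,0,0,0,0,1],[0,0,0,0,0,0,1],[0,0,0,0,0,0,1],[0,0,0,0,0,0,1]]]'
python3 -m pendant '[[[0,0,0,0,0,0,1],[0,0,0,0,0,0,1],[0,0,0,0,0,0,1],[0,0,0,0,0,0,1],[0,0,0,0,0,0,1]]]'
python3 -m pendant '[[[0,0,-0.015,0,0,0,1],[0,0,-0.03,0,0,0,1],[0,0,-0.035,0,0,0,1],[0,0,-0.015,0,0,0,1],[0,0,0,0,0,0,1]]]'
python3 plan.py 491.7 294 112 18.8 36
```

```text
time_s: 22.52
tcp_pos: [0.5568, 0.1304, 0.0163]
eef_rot: [0.987, 0.163, -0.001, -0.0]
ft_force: [1.1, -0.5, 0.3]
opening: 0.0758
time_s: 22.93
tcp_pos: [0.5584, 0.1305, 0.0179]
eef_rot: [0.987, 0.163, 0.001, 0.0]
ft_force: [0.3, -0.4, 0.8]
opening: 0.046
time_s: 23.35
tcp_pos: [0.5584, 0.1305, 0.0178]
eef_rot: [0.987, 0.163, 0.001, 0.0]
ft_force: [-0.1, 0.6, 5.0]
opening: 0.0458
time_s: 23.77
tcp_pos: [0.5605, 0.1314, 0.1161]
eef_rot: [0.987, 0.163, 0.004, 0.0]
ft_force: [0.7, 0.5, -1.2]
opening: 0.0453
t 23.77 p [560.5 131.4 116.1] phi 18.8 open 45.3 F [ 0.7  0.5 -1.2] q7 -1.67 | D [-68.8 162.6  -4.1] rv [ 0.08 -0.4  -0.01] N 5
[-0.0026, -0.0352, 0.0007, 0.02, -0.08, -0.0]
[-0.0026, -0.0352, 0.0008, 0.02, -0.08, -0.0]
[-0.0026, -0.0352, 0.0008, 0.02, -0.08, -0.0]
[-0.0026, -0.0352, 0.0008, 0.02, -0.08, -0.0]
[-0.0025, -0.0352, 0.0008, 0.02, -0.08, -0.0]
```

```bash
python3 -m pendant '[[[-0.0022,-0.0352,0,0,0,0,1],[-0.0022,-0.0352,0,0,0,0,1],[-0.0022,-0.0352,0,0,0,0,1],[-0.0022,-0.0352,0,0,0,0,1],[-0.0022,-0.0352,0,0,0,0,1]]]'
python3 -m pendant '[[[0,0,0,0,0,0,1],[0,0,0.01,0,0,0,1],[0,0,0.015,0,0,0,1],[0,0,0,0,0,0,1],[0,0,0,0,0,0,1]]]'
python3 -m pendant '[[[0,0,0,0,0,0,1],[0,0,0,0,0,0,1],[0,0,0,0,0,0,1],[0,0,0,0,0,0,1],[0,0,0,0,0,0,1]]]'
python3 plan.py 491.7 294 28 18.8 36
```

```text
time_s: 24.18
tcp_pos: [0.4892, 0.2942, 0.1105]
eef_rot: [0.987, 0.163, -0.001, 0.0]
ft_force: [1.0, -0.9, -0.3]
opening: 0.045
time_s: 24.6
tcp_pos: [0.4902, 0.2912, 0.0848]
eef_rot: [0.987, 0.162, -0.002, 0.001]
ft_force: [-0.4, -0.2, -0.4]
opening: 0.0451
time_s: 25.02
tcp_pos: [0.4911, 0.2936, 0.0874]
eef_rot: [0.987, 0.163, 0.0, 0.0]
ft_force: [0.2, 0.7, -0.7]
opening: 0.0453
t 25.02 p [491.1 293.6  87.4] phi 18.8 open 45.3 F [ 0.2  0.7 -0.7] q7 -2.02 | D [  0.6   0.4 -59.4] rv [ 0.01 -0.04 -0.02] N 2
[0.0003, -0.0001, 0.0297, 0.0, -0.02, -0.01]
[0.0003, -0.0001, 0.0297, 0.0, -0.02, -0.01]
```

Run:
```python
from h import *
n="side"
p,d=snapshot(n)
u,v=map(int,proj(n,[.4917,.295,.03]));cv2.imwrite(f"pics/{n}11.png",cv2.resize(p[max(v-60,0):v+50,u-75:u+75,::-1],None,fx=5,fy=5))
```

```text
(no output)
```

View pics/side11.png

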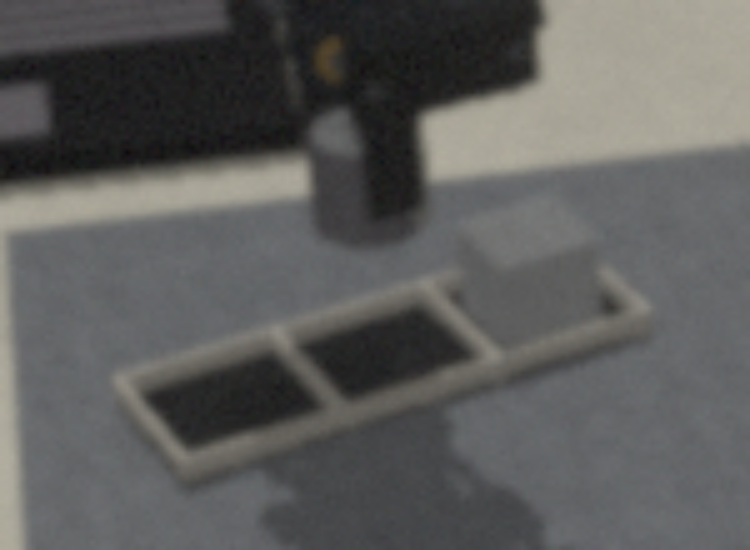

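Heat sink sits inside its compartment (530,270). Lower the squat cap into the middle one (390,350).

```bash
python3 -m pendant '[[[0.001,0,0.025,0,0,0,1],[0.001,0,0.022,0,0,0,1],[0,0,0.012,0,0,0,1],[0,0,0,0,0,0,1],[0,0,0,0,0,0,1]]]'
python3 - <<'E'
from h import *
n="side"
p,d=snapshot(n)
u,v=map(int,proj(n,[.4917,.295,.03]));cv2.imwrite(f"pics/{n}12.png",cv2.resize(p[max(v-60,0):v+50,u-75:u+75,::-1],None,fx=5,fy=5))
E
```

```text
time_s: 25.48
tcp_pos: [0.4923, 0.2942, 0.0278]
eef_rot: [0.987, 0.163, -0.001, 0.0]
ft_force: [0.7, -0.3, 0.1]
opening: 0.0454
```

View pics/side12.png

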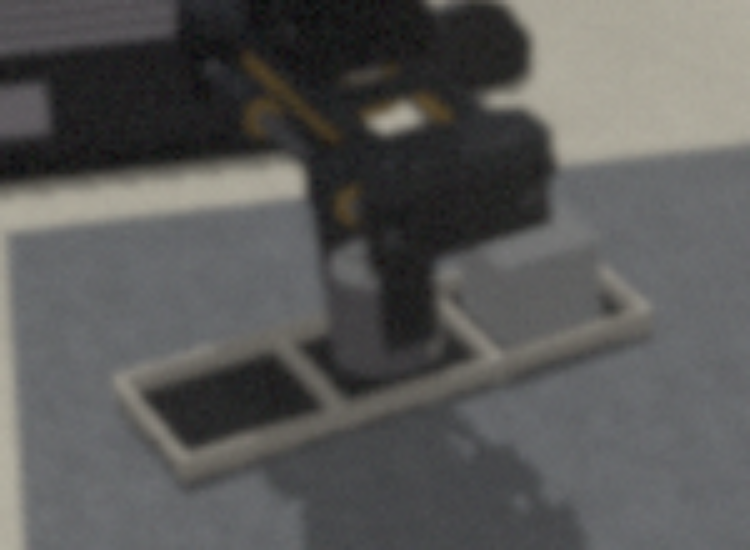

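```bash
python3 -m pendant '[[[0,0,0.003,0,0,0,1],[0,0,0.003,0,0,0,1],[0,0,0,0,0,0,1],[0,0,0,0,0,0,1],[0,0,0,0,0,0,1]]]'
python3 -m pendant '[[[0,0,0.001,0,0,0,1],[0,0,0.0005,0,0,0,1],[0,0,0,0,0,0,1],[0,0,0,0,0,0,1],[0,0,0,0,0,0,1]]]'
```

```text
time_s: 25.95
tcp_pos: [0.4928, 0.2943, 0.0223]
eef_rot: [0.987, 0.163, 0.0, 0.0]
ft_force: [0.1, 0.4, 0.7]
opening: 0.0453
time_s: 26.37
tcp_pos: [0.4928, 0.2943, 0.0209]
eef_rot: [0.987, 0.163, 0.0, 0.0]
ft_force: [-1.3, -0.7, 3.2]
opening: 0.0457
```

```bash
python3 -m pendant '[[[0,0,0,0,0,0,0.4],[0,0,0,0,0,0,0.3],[0,0,0,0,0,0,0.25],[0,0,0,0,0,0,0.25],[0,0,0,0,0,0,0.25]]]'
python3 -m pendant '[[[0,0,-0.02,0,0,0,0.25],[0,0,-0.03,0,0,0,0.25],[0,0,-0.03,0,0,0,0.2],[0,0,-0.01,0,0,0,0.2],[0,0,0,0,0,0,0.2]]]'
python3 plan.py 444 -3 110 18.8 40
```

```text
time_s: 26.78
tcp_pos: [0.4926, 0.2942, 0.0203]
eef_rot: [0.987, 0.163, -0.0, 0.0]
ft_force: [1.3, -0.4, 0.5]
opening: 0.0637
time_s: 27.2
tcp_pos: [0.4946, 0.2956, 0.1137]
eef_rot: [0.987, 0.163, 0.003, -0.001]
ft_force: [-0.3, -0.6, 0.4]
opening: 0.0689
t 27.20 p [494.6 295.6 113.7] phi 18.8 open 68.9 F [-0.3 -0.6  0.4] q7 -2.00 | D [ -50.6 -298.6   -3.7] rv [-0.02 -0.35 -0.02] N 8
[-0.018, 0.0333, 0.0003, -0.0, -0.04, -0.0]
[-0.018, 0.0333, 0.0004, -0.0, -0.04, -0.0]
[-0.018, 0.0333, 0.0004, -0.0, -0.04, -0.0]
[-0.018, 0.0333, 0.0004, -0.0, -0.04, -0.0]
[-0.018, 0.0333, 0.0004, -0.0, -0.04, -0.0]
[-0.018, 0.0333, 0.0004, -0.0, -0.04, -0.0]
[-0.018, 0.0333, 0.0004, -0.0, -0.04, -0.0]
[-0.018, 0.0333, 0.0004, -0.0, -0.04, -0.0]
```

```bash
python3 -m pendant '[[[-0.0177,0.0332,0,0,0,0,0.2],[-0.0177,0.0332,0,0,0,0,0.2],[-0.0177,0.0332,0,0,0,0,0.2],[-0.0177,0.0332,0,0,0,0,0.2],[-0.0177,0.0332,0,0,0,0,0.2]]]'
python3 -m pendant '[[[-0.0177,0.0332,0,0,0,0,0.2],[-0.0177,0.0332,0,0,0,0,0.2],[-0.0177,0.0332,0,0,0,0,0.2],[0,0,0.01,0,0,0,0.2],[0,0,0.01,0,0,0,0.2]]]'
python3 -m pendant '[[[0,0,0,0,0,0,0.2],[0,0,0,0,0,0,0.2],[0,0,0,0,0,0,0.2],[0,0,0,0,0,0,0.2],[0,0,0,0,0,0,0.2]]]'
python3 plan.py 444 -3 20 18.8 40
python3 - <<'E'
from h import *
n="side"
p,d=snapshot(n)
u,v=map(int,proj(n,[.444,-.003,.05]));cv2.imwrite(f"pics/{n}13.png",cv2.resize(p[max(v-70,0):v+70,u-70:u+70,::-1],None,fx=4,fy=4))
u,v=map(int,proj(n,[.4917,.295,.03]));cv2.imwrite(f"pics/{n}14.png",cv2.resize(p[max(v-60,0):v+50,u-75:u+75,::-1],None,fx=5,fy=5))
E
```

```text
time_s: 27.62
tcp_pos: [0.4607, 0.1065, 0.1088]
eef_rot: [0.987, 0.163, -0.001, 0.0]
ft_force: [0.1, -0.1, 0.2]
opening: 0.0695
time_s: 28.03
tcp_pos: [0.4433, -0.0053, 0.0892]
eef_rot: [0.987, 0.16, -0.0, 0.0]
ft_force: [0.1, 0.6, 0.0]
opening: 0.0698
time_s: 28.45
tcp_pos: [0.4446, -0.0019, 0.0908]
eef_rot: [0.986, 0.164, 0.0, 0.0]
ft_force: [-0.0, 0.4, 1.1]
opening: 0.0691
t 28.45 p [444.6  -1.9  90.8] phi 18.9 open 69.1 F [-0.   0.4  1.1] q7 -1.30 | D [ -0.6  -1.1 -70.8] rv [ 0.01 -0.03  0.09] N 2
[-0.0005, 0.0004, 0.0354, 0.01, -0.01, 0.05]
[-0.0004, 0.0004, 0.0354, 0.01, -0.01, 0.05]
```

View pics/side13.png

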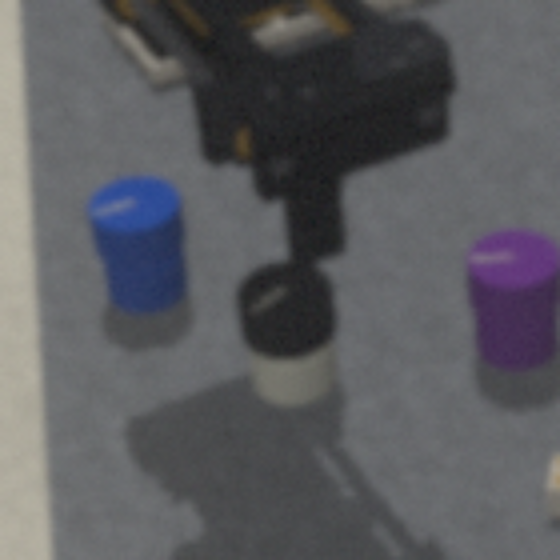

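View pics/side14.png

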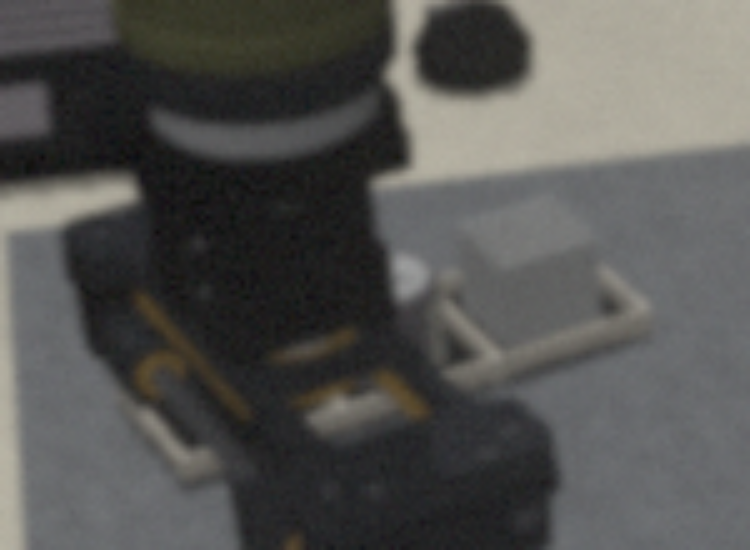

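The black-knob one on white ceramic at (287,320) is the rheostat; the blue (138,245) and purple (517,300) ones are the look-alikes. Grasp on the knob.

```bash
python3 -m pendant '[[[-0.0005,0.001,0.025,0,0,0,0.2],[0,0,0.025,0,0,0,0.2],[0,0,0.022,0,0,0,0.2],[0,0,0,0,0,0,0.2],[0,0,0,0,0,0,0.5]]]'
python3 -m pendant '[[[0,0,0,0,0,0,1],[0,0,0,0,0,0,1],[0,0,0,0,0,0,1],[0,0,0,0,0,0,1],[0,0,0,0,0,0,1]]]'
python3 -m pendant '[[[0,0,0,0,0,0,1],[0,0,0,0,0,0,1],[0,0,0,0,0,0,1],[0,0,0,0,0,0,1],[0,0,0,0,0,0,1]]]'
python3 -m pendant '[[[0,0,-0.015,0,0,0,1],[0,0,-0.03,0,0,0,1],[0,0,-0.035,0,0,0,1],[0,0,-0.015,0,0,0,1],[0,0,0,0,0,0,1]]]'
python3 plan.py 426 272 112 18.8 36
```

```text
time_s: 28.92
tcp_pos: [0.4432, -0.0035, 0.0181]
eef_rot: [0.987, 0.164, -0.001, -0.001]
ft_force: [0.8, 1.4, -0.2]
opening: 0.0676
time_s: 29.33
tcp_pos: [0.4447, -0.0039, 0.0194]
eef_rot: [0.987, 0.163, 0.001, 0.0]
ft_force: [-1.5, -0.1, 4.6]
opening: 0.039
time_s: 29.75
tcp_pos: [0.4447, -0.0039, 0.0194]
eef_rot: [0.987, 0.163, 0.0, 0.0]
ft_force: [-2.5, 0.1, 5.8]
opening: 0.0389
time_s: 30.17
tcp_pos: [0.4469, -0.0041, 0.1173]
eef_rot: [0.987, 0.163, 0.003, 0.001]
ft_force: [0.3, -0.6, -1.3]
opening: 0.0392
t 30.17 p [446.9  -4.1 117.3] phi 18.8 open 39.2 F [ 0.3 -0.6 -1.3] q7 -1.28 | D [-20.9 276.1  -5.3] rv [ 0.22 -0.37 -0.02] N 8
[0.0086, -0.0335, 0.0006, 0.03, -0.05, -0.0]
[0.0086, -0.0335, 0.0006, 0.03, -0.05, -0.0]
[0.0086, -0.0335, 0.0006, 0.03, -0.05, -0.0]
[0.0086, -0.0335, 0.0006, 0.03, -0.05, -0.0]
[0.0086, -0.0335, 0.0006, 0.03, -0.05, -0.0]
[0.0086, -0.0335, 0.0006, 0.03, -0.05, -0.0]
[0.0087, -0.0335, 0.0006, 0.03, -0.05, -0.0]
[0.0087, -0.0335, 0.0006, 0.03, -0.05, -0.0]
```

```bash
python3 -m pendant '[[[0.0088,-0.0334,0,0,0,0,1],[0.0088,-0.0334,0,0,0,0,1],[0.0088,-0.0334,0,0,0,0,1],[0.0088,-0.0334,0,0,0,0,1],[0.0088,-0.0334,0,0,0,0,1]]]'
python3 -m pendant '[[[0.0088,-0.0334,0,0,0,0,1],[0.0088,-0.0334,0,0,0,0,1],[0.0088,-0.0334,0,0,0,0,1],[0,0,0.01,0,0,0,1],[0,0,0.01,0,0,0,1]]]'
python3 -m pendant '[[[0,0,0,0,0,0,1],[0,0,0,0,0,0,1],[0,0,0,0,0,0,1],[0,0,0,0,0,0,1],[0,0,0,0,0,0,1]]]'
python3 plan.py 426 272 30 18.8 36
python3 - <<'E'
from h import *
n="side"
p,d=snapshot(n)
u,v=map(int,proj(n,[.4917,.295,.03]));cv2.imwrite(f"pics/{n}15.png",cv2.resize(p[max(v-60,0):v+50,u-75:u+75,::-1],None,fx=5,fy=5))
E
```

```text
time_s: 30.58
tcp_pos: [0.4307, 0.1693, 0.1124]
eef_rot: [0.987, 0.163, -0.001, 0.0]
ft_force: [1.3, -0.6, -0.8]
opening: 0.039
time_s: 31.0
tcp_pos: [0.4234, 0.274, 0.0924]
eef_rot: [0.986, 0.166, -0.0, -0.001]
ft_force: [1.2, -0.6, -2.1]
opening: 0.0388
time_s: 31.42
tcp_pos: [0.4252, 0.271, 0.0939]
eef_rot: [0.987, 0.162, 0.0, 0.0]
ft_force: [0.8, -0.3, -0.4]
opening: 0.0393
t 31.42 p [425.2 271.   93.9] phi 18.7 open 39.3 F [ 0.8 -0.3 -0.4] q7 -1.99 | D [  0.8   1.  -63.9] rv [ 0.03 -0.05 -0.11] N 2
[0.0005, -0.0004, 0.032, 0.01, -0.02, -0.05]
[0.0005, -0.0004, 0.032, 0.01, -0.02, -0.05]
```

View pics/side15.png

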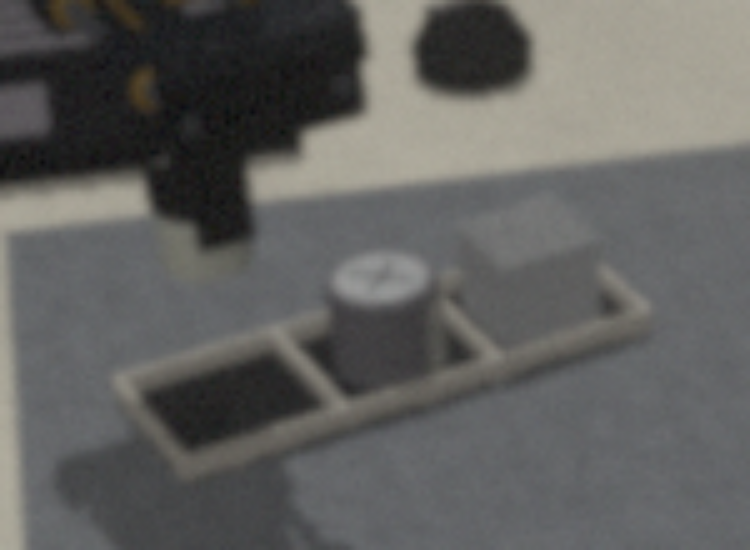

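```bash
python3 -m pendant '[[[0.001,-0.0008,0.025,0,0,0,1],[0,0,0.025,0,0,0,1],[0,0,0.015,0,0,0,1],[0,0,0,0,0,0,1],[0,0,0,0,0,0,1]]]'
python3 - <<'E'
from h import *
n="side"
p,d=snapshot(n)
u,v=map(int,proj(n,[.4917,.295,.03]));cv2.imwrite(f"pics/{n}16.png",cv2.resize(p[max(v-60,0):v+50,u-75:u+75,::-1],None,fx=5,fy=5))
E
```

```text
time_s: 31.88
tcp_pos: [0.425, 0.2725, 0.0284]
eef_rot: [0.987, 0.163, -0.001, 0.0]
ft_force: [0.4, 0.0, 0.2]
opening: 0.0394
```

View pics/side16.png

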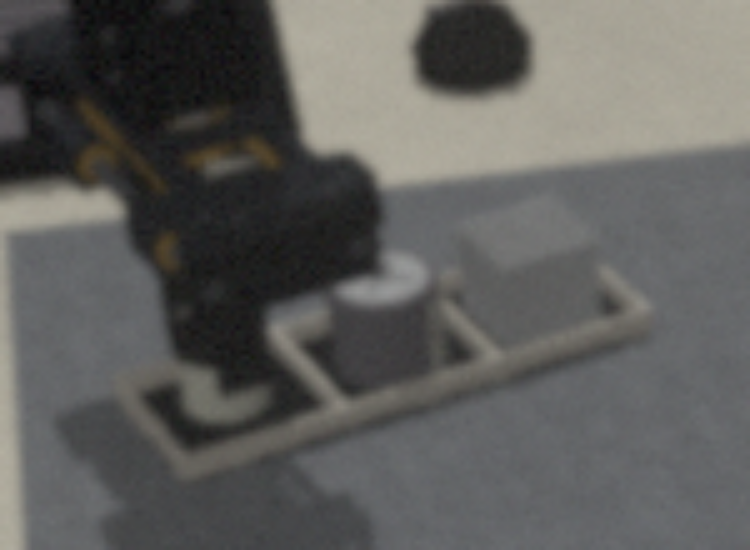

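Inside the walls (225,400). Lower to contact.

```bash
python3 -m pendant '[[[0,0,0.003,0,0,0,1],[0,0,0.0025,0,0,0,1],[0,0,0,0,0,0,1],[0,0,0,0,0,0,1],[0,0,0,0,0,0,1]]]'
python3 -m pendant '[[[0,0,0.001,0,0,0,1],[0,0,0.0005,0,0,0,1],[0,0,0,0,0,0,1],[0,0,0,0,0,0,1],[0,0,0,0,0,0,1]]]'
```

```text
time_s: 32.35
tcp_pos: [0.4255, 0.2729, 0.0233]
eef_rot: [0.987, 0.163, 0.0, 0.0]
ft_force: [0.9, -0.9, -1.2]
opening: 0.0392
time_s: 32.77
tcp_pos: [0.4256, 0.2729, 0.0224]
eef_rot: [0.987, 0.163, 0.0, 0.0]
ft_force: [-2.0, -0.7, 5.9]
opening: 0.039
```

```bash
python3 -m pendant '[[[0,0,0,0,0,0,0.45],[0,0,0,0,0,0,0.35],[0,0,0,0,0,0,0.3],[0,0,0,0,0,0,0.3],[0,0,0,0,0,0,0.3]]]'
python3 -m pendant '[[[0,0,-0.02,0,0,0,0.3],[0,0,-0.03,0,0,0,0.3],[0,0,-0.03,0,0,0,0.3],[0,0,-0.03,0,0,0,0.3],[0,0,-0.03,0,0,0,0.3]]]'
python3 plan.py 430 -60 190 18.8 40 | head -2
```

```text
time_s: 33.18
tcp_pos: [0.4252, 0.2727, 0.0214]
eef_rot: [0.987, 0.163, -0.0, 0.0]
ft_force: [-0.1, 0.4, -0.2]
opening: 0.0593
time_s: 33.6
tcp_pos: [0.4249, 0.2728, 0.1628]
eef_rot: [0.987, 0.163, -0.0, 0.0]
ft_force: [1.3, 0.1, 0.0]
opening: 0.0608
t 33.60 p [424.9 272.8 162.8] phi 18.8 open 60.8 F [1.3 0.1 0. ] q7 -1.93 | D [   5.1 -332.8   27.2] rv [0.   0.01 0.01] N 9
[-0.0114, 0.0352, -0.003, 0.0, 0.0, 0.0]
```

```bash
python3 -m pendant '[[[-0.0114,0.0352,-0.003,0,0,0,0.3],[-0.0114,0.0352,-0.003,0,0,0,0.3],[-0.0114,0.0352,-0.003,0,0,0,0.3],[-0.0114,0.0352,-0.003,0,0,0,0.3],[-0.0114,0.0352,-0.003,0,0,0,0.3]]]'
python3 -m pendant '[[[-0.0114,0.0352,-0.003,0,0,0,0.3],[-0.0114,0.0352,-0.003,0,0,0,0.3],[-0.0114,0.0352,-0.003,0,0,0,0.3],[-0.0114,0.0352,-0.003,0,0,0,0.3],[0,0,0,0,0,0,0.3]]]'
python3 - <<'E'
from h import *
for n in("side","top"):
    p,d=snapshot(n); cv2.imwrite(f"pics/{n}17.png",p[:,:,::-1])
    if n=="top":
        P=cloud(n,d)
        for k,(x,y,h) in dict(heat=(558,318,43),squat=(493,294,43),rheo=(425.5,272,51)).items():
            m=(np.hypot(P[...,0]*1e3-x,P[...,1]*1e3-y)<33)&(P[...,2]*1e3>25)
            r=cv2.minAreaRect((P[m][:,:2]*1e3).astype(np.float32)); print(k,m.sum(),np.round(r[0],1),np.round(r[1],1),round(r[2],1),"z95",np.percentile(P[m][:,2],95).round(4),"exp",h)
E
```

```text
time_s: 34.02
tcp_pos: [0.4277, 0.0861, 0.1769]
eef_rot: [0.987, 0.163, 0.0, 0.0]
ft_force: [1.4, -0.2, -0.2]
opening: 0.061
time_s: 34.43
tcp_pos: [0.4297, -0.0681, 0.1889]
eef_rot: [0.987, 0.158, 0.0, 0.002]
ft_force: [-0.6, 0.7, 0.3]
opening: 0.061
heat 457 [556.6 319.5] [47.5 40.9] 18.9 z95 0.0438 exp 43
squat 541 [492.4 295.9] [45.9 44.7] 26.6 z95 0.045 exp 43
rheo 437 [423.9 274.3] [39.4 37.6] 83.9 z95 0.052 exp 51
```

View pics/side17.png

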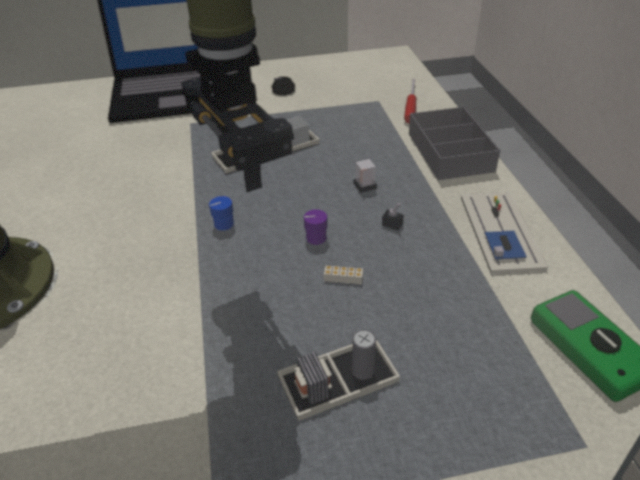

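View pics/top17.png

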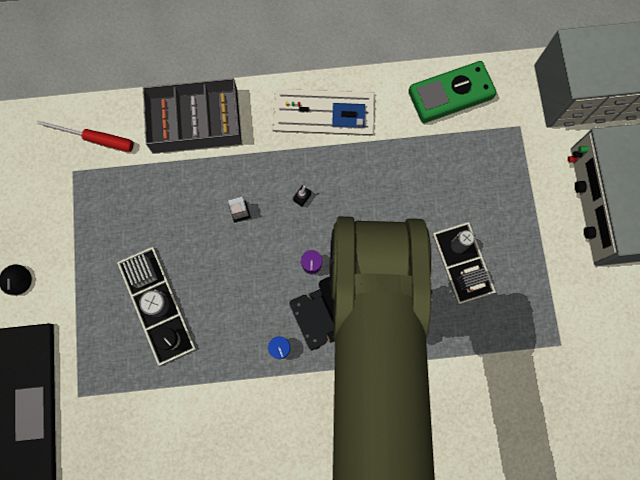

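Run:
```python
import cv2,numpy as np
im=cv2.imread("pics/top17.png");a=cv2.resize(im[240:370,105:205],None,fx=4,fy=4);b=cv2.resize(im[215:315,420:520],None,fx=3.9,fy=3.9)
H=np.zeros((520,800,3),np.uint8);H[:520,:400]=a;H[:390,410:800]=b;cv2.imwrite("pics/fin.png",H)
```

```text
(no output)
```

View pics/fin.png

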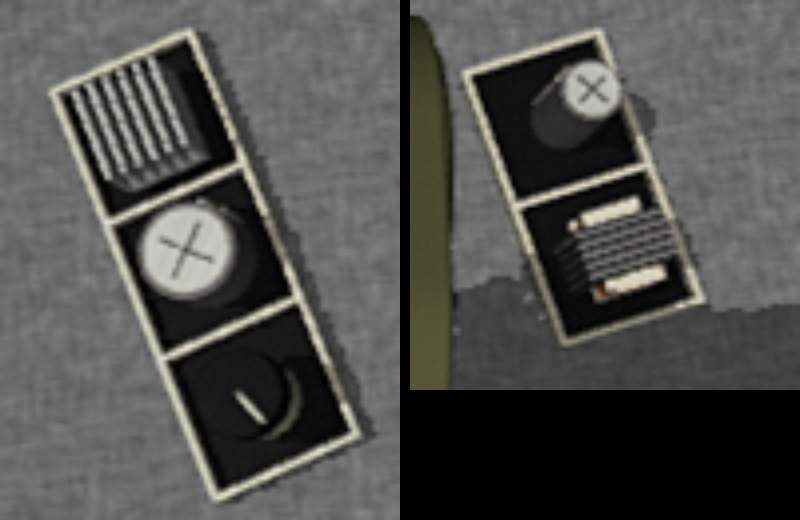

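All five parts stand upright, each within its compartment (the lean is perspective), and the gripper is clear.

```bash
python3 -m pendant '[[[0,0,0,0,0,0,0.3],[0,0,0,0,0,0,0.3],[0,0,0,0,0,0,0.3],[0,0,0,0,0,0,0.3],[0,0,0,0,0,0,0.3]]]'; python3 -c "
from plant import *
print(finish_job())"
```

```text
time_s: 34.95
tcp_pos: [0.4302, -0.0595, 0.1885]
eef_rot: [0.986, 0.164, -0.0, 0.0]
ft_force: [0.3, 0.5, 0.3]
opening: 0.0612
the job is handed in; nothing more can be done
None
```

Both kits are made up and the job was handed in at about 35 s. The transformer and tall capacitor are in tray_two. The heat sink, squat capacitor and rheostat are in tray_three.

**Last checks:**
- Each part touched its compartment's floor with a light force before I let go.
- The final pictures from both cameras show the tray_two parts upright inside their walls. The tray_three parts show the same in the top view only, because the gripper hid most of that tray from the side.
- Measured top heights in tray_three came within 1–2 mm of what was expected.
- The relay, toggle switch and blue and purple look-alikes show at the same pixels as at the start in both views. The terminal strip does in the side view only, as the arm covered it in the top one.

**What went wrong or disagreed:**
- On the first try at the transformer I lifted before the fingers had closed. A picture showed it had not moved, and I grasped it again.
- The two cameras disagreed by 2–4 mm in y, so I used the average for the grasps, well within the roughly 10 mm of room in each compartment.

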